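# Fish the game piece out of the deep case with the spring-claw picker

## Robot

A 6-joint arm with a two-finger parallel gripper is mounted at the origin on the work surface. World frame = base frame: x ahead of the robot, y to its left, z up, the work surface at z = 0. Lengths are in mm, angles in rad, forces in N, time in s.
With the tool pointing down it reaches from about 375 to 900 mm from the base axis. Payload 3.1 kg.
Tool frame: the origin (TCP) lies midway between the tips of the shut fingers; the grasp point (between the pads) lies 19 mm behind it; z points along the fingers, y is the direction in which the jaws open and shut (so a half turn about z gives the same grasp; the last joint's range is limited). The gripper opens to 87 mm and grips with 3 to 60 N. Pads are 19 mm wide; open, the fingers measure 117 mm over their backs; the gripper's body (75 mm by 190 mm) begins 51 mm behind the grasp point.
Start: joints at [0.926, 0.527, 1.433, -0, 1.181, -0.178], TCP at [280.669, 558.41, 222.548] pointing down, gripper open.
Joint ranges: [-3.08, 3.08], [-0.75, 2.2], [0.22, 2.44], [-1.43, 4.57], [0, 2.65], [-2.85, 2.85]. Speed limits (rad/s): [2.79, 2.79, 3.14, 3.14, 3.14, 3.14].

## Interface

Orientations are given as a unit quaternion [x, y, z, w].
In Python, from plant import robot gives the robot as it stands.
- The arm moves only by the shell command python3 -m pendant 'ROWS' [FORCE]. ROWS is JSON, a list of rows, each an object of numbers: "tx", "ty", "tz": the shift along the world's x, y, z in mm; "wx", "wy", "wz": the turn, a rotation vector about the world's x, y, z in rad; "claw": the opening, from 0 (shut) to 1 (fully open). A call has 1 to 20 rows; each row is the pose to reach, as a shift and turn from the pose commanded when the call began; what a row does not reach only later rows make up. A row lasts 1/12 s, in which the tool goes at most 41.7 mm and 7.16 degrees, less where a joint would pass 70% of its speed; a pose out of reach is approached as far as the arm can. A call with a gripper value outside its range is refused whole. The fingers move at their own pace and stop on an object; FORCE is the grip in N (left out, the last holds). Time passes only in rows, so rows that repeat a pose let the fingers close. It gives the time, the measured TCP pose, the force and the opening at its end, in the units of the state.
- robot.sense(): the state, without advancing time (a new reading comes with each control period).
- robot.capture(name): name is "scene" or "top"; returns the picture (384x512x3 uint8, red, green, blue); there is no depth.
- robot.calibration(name): a dict with "camera_matrix" (3x3 intrinsics, pixels), "dist_coeffs" ([k1, k2, p1, p2, k3] as OpenCV has them; the pictures are not rectified), "R" (3x3) and "t" (3): a world point X has camera coordinates R X + t. Camera axes: x right, y down, z forward; pixel columns grow to the right and rows downward; lengths in mm; the calibration is good to about 2 mm. A picture is of the moment at which its call begins. calibration takes no time and is no camera call.
- robot.sign_off(): hands the job in, once; it reports no verdict.
The state is a dict: "time_s": time; "qpos": joint angles; "joint_velocities": joint speeds; "tau": joint torques, N m; "tool_pos": TCP position; "tcp_rot": TCP orientation; "wrist_force": force on the tool from outside, world axes, zero at the start; "wrist_torque": the same for the moment, N m; "grip_width": finger opening in mm.
Only numpy, scipy, OpenCV 4.12 (cv2) and the standard library are available. Lean on these libraries where they do the work, as an engineer would, in place of code of your own. Each camera call takes 0.05 s, during which the arm holds its last target.

## Task

The wooden game piece with the pointed cap is down at the bottom of the deep tin-shaped case. Take the spring-claw picker from the aluminium stand, press its claw gently over the cap, down through the soft foam, until it snaps on, pull the piece out and stand it upright on the floor of the recess in the wooden plinth; do not touch the piece with the gripper, drop it, or press hard on it or on the case. Slide the claw off sideways, hang the picker back in the slot of its stand, and leave the other things on the desk where they are.

Things in the scene. Friction and masses are not known exactly. Their poses are not given: they have to be found in the camera images.
- case: Tin-shaped upright case of grey plastic, open at the top, fixed to the desk: round tube 56 mm outside, bore 50 mm, rim 145 mm above the desk. Origin: centre of its underside, z up. The piece starts on soft foam in it, 31 to 35 mm above the desk. The foam gives way at about 5 N and stays down; under it the hard floor is 4 to 26 mm above the desk: hidden, different each time, to be felt.
- piece: Loose round wooden game piece, 60 g, 49 mm high, at first standing on the foam in the case, up to 4 mm off the bore's axis. Origin: centre of its underside, z up along its axis. Foot 32 mm wide, 8 mm high; body tapering from 24 to 12 mm width at 24 mm height; 6 mm neck from 24 to 34 mm height; above it the pointed cap (see piece_cap).
- piece_cap (a point): Point on the game piece's axis at the flat underside of its cap, 34 mm above its foot. The cap is 16 mm wide for its lowest 2 mm, then a cone up to a 4 mm flat tip 49 mm above the foot. The claw hooks below the flat underside.
- picker: Loose spring-claw picker, about 165 g, hanging upright in the stand's slot. Origin: centre of the underside of its collar (the face that rests on the stand), z up along its rod. Collar 34 (x) by 58 (y) by 6 mm, grip block above. Below hang a 10 mm rod, a crossbar 12 (x) by 36 (y) mm at 90 to 96 mm below the origin, and two spring jaws down to 117 mm below the origin.
- picker_grip (a point): Point to grip the picker, 34 mm above its origin: black block 30 (x) by 16 (y) mm, from 6 to 56 mm above the origin, gripped across its y width with the fingertips clear of the collar.
- picker_stop (a point): Underside of the crossbar on the picker's axis, 96 mm below the origin. It meets the cap's tip when the claw is pressed home (picker's origin then 145 mm above the piece's underside, lips 1.8 mm below the cap); from there the force rises at once, and more than 20 N damages the piece.
- lip_l (a point): Top of the lip of the jaw on the picker's +y side, which slides out along +y by up to 5.8 mm, sprung shut: 1 N closed, 0.36 N more per mm. The lip is 10 mm long in x and its inner edge is rounded. Pressed down over the cap the jaws first push the piece through the foam to the hard floor, then spread and snap shut below the cap at 6 to 10 N in all.
- lip_r (a point): The same on the -y side (slides to -y). Closed, the lips leave a 7 mm gap for the neck and the claw is 24 mm wide over its jaws, open 36 mm. The jaws leave x open: when the piece stands and neither lips nor stop load it (about 1 mm above where the stop touches), 20 mm of sideways motion along the picker's x (either way) frees it.
- claw (a point): Point on the picker's axis at the height of the lips' tops, 113 mm below the picker's origin; 1 to 2 mm below piece_cap when the claw has snapped on and is pressed home, at the same height when the piece hangs.
- stand: Silver aluminium stand fixed to the desk, 60 (x) by 90 (y) mm, 127 mm high: top plate 8 mm thick with a through slot 22 (x) by 46 (y) mm, walls at its y ends, a 5 mm floor, x faces open. Origin: centre of its underside, z up. The picker hangs in it with its y axis along the stand's y, either way round.
- stand_slot (a point): Centre of the slot at the stand's upper face, 127 mm above the desk; the hanging picker's origin lies here (up to 5 mm of play).
- plinth: Dark wooden plinth fixed to the desk, 75 by 75 mm, 22 mm high, with a round recess 37 mm wide and 10 mm deep in its top. Origin: centre of its underside.
- recess (a point): Centre of the recess floor, 12 mm above the desk; the piece's underside ends here.
- succulent: White ceramic pot with a succulent, 74 mm wide, 100 mm high, loose bystander. Origin: centre of its underside.
- mouse: Black computer mouse, 108 by 58 by 34 mm, loose bystander. Origin: centre of its underside.
- tin_lid: Lid of the case lying on the desk, grey disc 62 mm wide, 12 mm high, loose bystander. Origin: centre of its underside.
- rook: Flat-topped wooden game piece, 26 mm wide, 39 mm high, loose bystander. Origin: centre of its underside.
- mug: Blue ceramic mug, 80 mm wide, 90 mm high, loose bystander. Origin: centre of its underside.
- card_box: Closed cardboard card box, 66 by 92 by 24 mm, loose bystander. Origin: centre of its underside.
There are look-alikes about, which are no part of the job. Leave any green or orange look-alike of the picker alone.

How it is judged:
By the outcome, as a careful person would: the job done as asked, in the order asked, and still so for the second after the job is handed in, with the robot touching nothing.
It also fails if it takes over 72 s, if anything falls off the work surface, if the arm or the gripper's body presses on something with over 40 N, if the wrist force passes 120 N, or if a joint passes its speed limit or range.

## Working session

There is one attempt and no reset: what is moved stays moved. The work goes in short steps, Python scripts to look and compute and a shell command to move; the robot and the scene stay as the last step left them, time stands still between calls to the robot, and variables do not carry over. Pictures are saved under pics/ and viewed, and the job is handed in when it is done.

```bash
ls; mkdir -p pics
python3 - <<'E'
from plant import robot
import cv2
for n in("scene","top"):
    im=robot.capture(n); cv2.imwrite(f"pics/{n}0.png",cv2.cvtColor(im,cv2.COLOR_RGB2BGR))
    c=robot.calibration(n); print(n,c)
print(robot.sense())
E
```

```text
pics
scene {'camera_matrix': array([[438.63581983,   0.        , 258.14584766],
       [  0.        , 438.63581983, 196.32010194],
       [  0.        ,   0.        ,   1.        ]]), 'dist_coeffs': array([0.0340384, 0.       , 0.       , 0.       , 0.       ]), 'R': array([[-0.54570928,  0.8379687 ,  0.00313781],
       [ 0.69268336,  0.45319626, -0.56107301],
       [-0.47158366, -0.30400924, -0.82776037]]), 't': array([ 269.23330558, -320.9856026 , 1592.46920482])}
top {'camera_matrix': array([[387.52130413,   0.        , 256.00296128],
       [  0.        , 387.52130413, 196.34692479],
       [  0.        ,   0.        ,   1.        ]]), 'dist_coeffs': array([-0.13102741,  0.        ,  0.        ,  0.        ,  0.        ]), 'R': array([[ 0.01043072, -0.99992584, -0.00628632],
       [-0.98846729, -0.00936098, -0.15114496],
       [ 0.1510749 ,  0.00779037, -0.98849162]]), 't': array([  43.95870663,  567.25874931, 1309.4405402 ])}
{'time_s': 0.1, 'qpos': array([ 9.26421655e-01,  5.28364732e-01,  1.43376520e+00, -5.09882959e-05,
        1.18141964e+00, -1.78564664e-01]), 'joint_velocities': array([-0.00017013, -0.00239789, -0.00460551, -0.00093011,  0.00061639,
       -0.00140612]), 'tau': array([ 3.09988154e-04, -4.40987313e+01, -1.77150643e+01,  6.35073963e-02,
        5.34385024e-02, -4.31701233e-05]), 'tool_pos': array([280.3351111 , 557.86154376, 221.6775587 ]), 'tcp_rot': array([ 2.30795512e-01,  9.73001785e-01, -9.06218575e-04, -3.69731965e-04]), 'wrist_force': array([-0.21005025, -0.84556224, -1.0645476 ]), 'wrist_torque': array([-0.00543171,  0.01319844,  0.03673278]), 'grip_width': 87.17762320177243}
```

View pics/scene0.png

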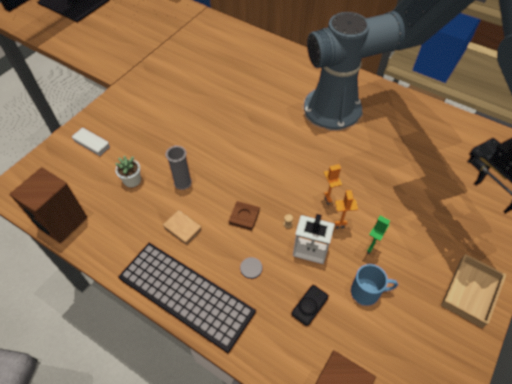

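View pics/top0.png

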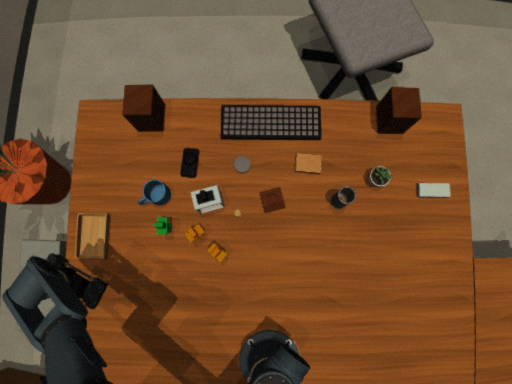

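```bash
cat > h.py <<'E'
import numpy as np,cv2
from plant import robot
def cal(n):
    c=robot.calibration(n);return c['camera_matrix'],c['dist_coeffs'],np.array(c['R']),np.array(c['t'])
def proj(n,P):
    K,d,R,t=cal(n);P=np.atleast_2d(np.array(P,float))
    return cv2.projectPoints(P,cv2.Rodrigues(R)[0],t,K,d)[0][:,0]
def ray(n,uv):
    K,d,R,t=cal(n);q=cv2.undistortPoints(np.array([[uv]],float),K,d)[0,0]
    v=R.T@np.array([q[0],q[1],1]);return -R.T@t,v
def onz(n,uv,z):
    o,v=ray(n,uv);return o+v*(z-o[2])/v[2]
def two(a,b):
    o,v=ray("scene",a);p,w=ray("top",b)
    s=np.linalg.lstsq(np.c_[v,-w],p-o,rcond=None)[0]
    A=o+s[0]*v;B=p+s[1]*w;return (A+B)/2,np.linalg.norm(A-B)
def crop(f,out,x0,y0,w,h,k):
    im=cv2.imread(f)[y0:y0+h,x0:x0+w];cv2.imwrite(out,cv2.resize(im,None,fx=k,fy=k,interpolation=cv2.INTER_CUBIC))
def snap(n,f):
    im=robot.capture(n);cv2.imwrite(f,cv2.cvtColor(im,cv2.COLOR_RGB2BGR));return im
E
python3 - <<'E'
from h import *
crop("pics/scene0.png","pics/s_st.png",265,155,135,110,5)
crop("pics/top0.png","pics/t_st.png",140,170,160,100,5)
a=cv2.imread("pics/scene0.png")[135:200,150:225];b=cv2.imread("pics/top0.png")[165:230,310:385]
cv2.imwrite("pics/case.png",cv2.resize(np.hstack([a,b]),None,fx=5,fy=5,interpolation=cv2.INTER_CUBIC))
E
```

```text
(no output)
```

View pics/s_st.png

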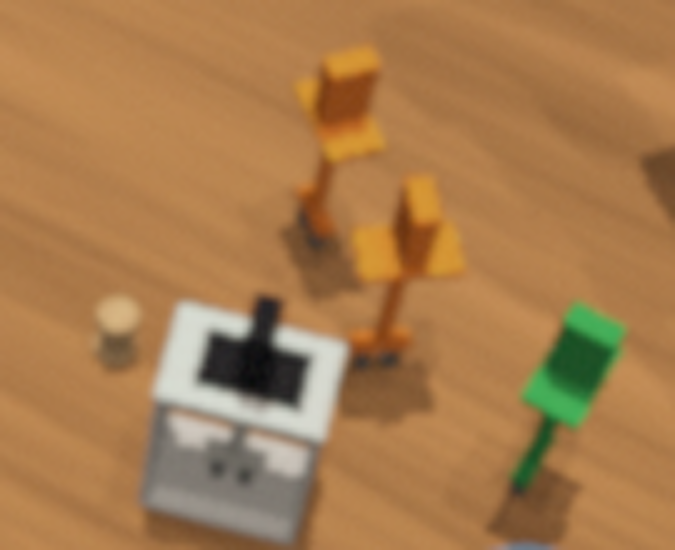

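View pics/t_st.png

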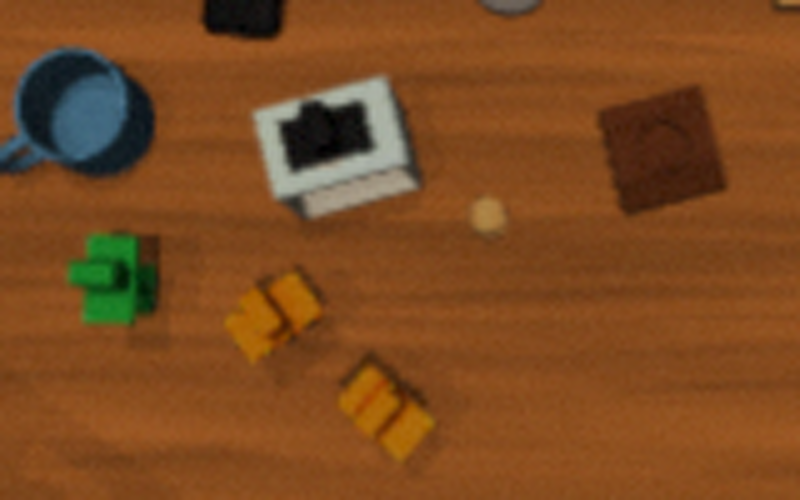

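View pics/case.png

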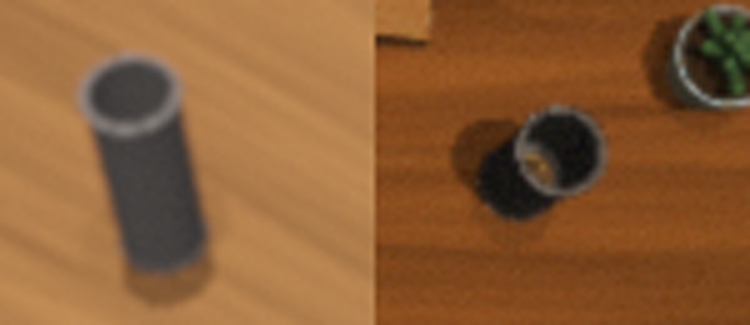

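The picker meant is the black one hanging in the silver stand: scene (317,228), top (204,197). The orange ones at scene (333,180) and (346,205) and the green one at (379,232) stand free on the desk, so they are look-alikes. The case is at scene (178,168) and top (343,197), with the cap visible inside at top (342,198). The plinth is at top (272,200) and the rook at top (238,213).

Next I'll measure.

```bash
cat > meas.py <<'E'
from h import *
def und(n,p):
    K,d,R,t=cal(n);return cv2.undistortPoints(np.array(p,float).reshape(-1,1,2),K,d,P=K)[:,0]
def worldz(n,pts,z): return np.array([onz(n,p,z) for p in pts])
# stand top: bright low-sat
for n,(x0,y0,x1,y1) in dict(scene=(290,205,340,265),top=(185,180,230,220)).items():
    im=cv2.imread(f"pics/{n}0.png");h=cv2.cvtColor(im,cv2.COLOR_BGR2HSV)
    m=((h[...,1]<50)&(h[...,2]>170)).astype(np.uint8)
    mm=np.zeros_like(m);mm[y0:y1,x0:x1]=m[y0:y1,x0:x1]
    nl,lab,st,ce=cv2.connectedComponentsWithStats(mm)
    i=1+np.argmax(st[1:,4]);c=max(cv2.findContours((lab==i).astype(np.uint8),0,2)[0],key=cv2.contourArea)
    W=worldz(n,c[:,0]+0.0,127)[:,:2].astype(np.float32)
    print("stand",n,st[i],cv2.minAreaRect(W))
    # black picker inside
# case rim at z=145: rim light grey
for n,(x0,y0,x1,y1) in dict(scene=(160,140,195,170),top=(334,183,358,208)).items():
    im=cv2.imread(f"pics/{n}0.png");h=cv2.cvtColor(im,cv2.COLOR_BGR2HSV)
    m=((h[...,1]<70)&(h[...,2]>95)).astype(np.uint8)
    mm=np.zeros_like(m);mm[y0:y1,x0:x1]=m[y0:y1,x0:x1]
    ys,xs=np.nonzero(mm)
    W=worldz(n,np.c_[xs,ys].astype(float),145)[:,:2].astype(np.float32)
    print("case",n,len(xs),cv2.minEnclosingCircle(W),cv2.fitEllipse(W))
# plinth
for n,(x0,y0,x1,y1) in dict(scene=(222,195,266,235),top=(255,183,290,218)).items():
    im=cv2.imread(f"pics/{n}0.png");h=cv2.cvtColor(im,cv2.COLOR_BGR2HSV)
    print(h[(y0+y1)//2,(x0+x1)//2],h[y0,x0])
    m=(h[...,2]<110).astype(np.uint8)
    mm=np.zeros_like(m);mm[y0:y1,x0:x1]=m[y0:y1,x0:x1]
    nl,lab,st,ce=cv2.connectedComponentsWithStats(mm)
    i=1+np.argmax(st[1:,4]);c=max(cv2.findContours((lab==i).astype(np.uint8),0,2)[0],key=cv2.contourArea)
    W=worldz(n,c[:,0]+0.0,22)[:,:2].astype(np.float32)
    print("plinth",n,st[i],cv2.minAreaRect(W))
# piece cap in top
im=cv2.imread("pics/top0.png");print(cv2.cvtColor(im,cv2.COLOR_BGR2HSV)[192:203,336:347].tolist())
E
python3 meas.py
python3 - <<'E'
from h import *
crop("pics/scene0.png","pics/pl_s.png",220,195,50,42,14)
crop("pics/top0.png","pics/pl_t.png",252,180,44,40,14)
crop("pics/top0.png","pics/case_t.png",325,180,40,36,16)
E
```

```text
stand scene [296 216  38  27 404] ((549.183837890625, 214.398193359375), (61.3857536315918, 91.54556274414062), 16.58031463623047)
stand top [192 187  28  21 155] ((550.9933471679688, 214.9901123046875), (54.10369110107422, 84.17455291748047), 16.243295669555664)
case scene 114 ((561.6243896484375, -243.8589630126953), 30.98631477355957) ((560.3861694335938, -244.9822998046875), (52.59803009033203, 54.37213897705078), 155.54896545410156)
case top 17 ((559.8197631835938, -242.2562713623047), 28.343101501464844) ((559.4551391601562, -245.04014587402344), (51.35523223876953, 57.29776382446289), 99.56382751464844)
[ 11 159 128] [ 15 146 182]
plinth scene [229 210  30  21 115] ((581.433349609375, 17.450363159179688), (54.00445556640625, 96.72044372558594), 58.10381317138672)
[ 11 193  78] [ 13 200 139]
plinth top [259 187  27  27 491] ((558.2679443359375, -5.659908294677734), (79.38737487792969, 79.78246307373047), 16.583744049072266)
[[[13, 198, 67], [12, 152, 52], [17, 64, 64], [13, 49, 98], [21, 46, 55], [18, 40, 32], [9, 56, 32], [6, 91, 28], [10, 31, 25], [18, 49, 26], [30, 51, 25]],
[... 890 characters left out ...]
6], [18, 157, 133], [16, 151, 105], [15, 96, 69], [15, 48, 53]], [[10, 32, 24], [0, 40, 19], [6, 38, 34], [15, 60, 77], [15, 54, 85], [17, 111, 92], [15, 149, 103], [15, 158, 113], [14, 148, 105], [15, 115, 82], [12, 52, 49]], [[17, 69, 26], [20, 73, 21], [10, 35, 22], [8, 52, 39], [9, 47, 92], [17, 55, 106], [13, 111, 101], [17, 149, 99], [15, 157, 101], [15, 117, 85], [14, 63, 53]], [[50, 29, 26], [40, 85, 18], [30, 58, 22], [8, 43, 24], [16, 66, 50], [14, 50, 96], [13, 65, 106], [17, 97, 84], [15, 117, 98], [16, 81, 79], [19, 53, 53]], [[24, 55, 23], [0, 58, 22], [20, 29, 26], [15, 26, 20], [19, 73, 28], [15, 42, 49], [14, 47, 93], [16, 44, 98], [16, 72, 103], [13, 53, 87], [15, 37, 69]]]
```

View pics/pl_s.png

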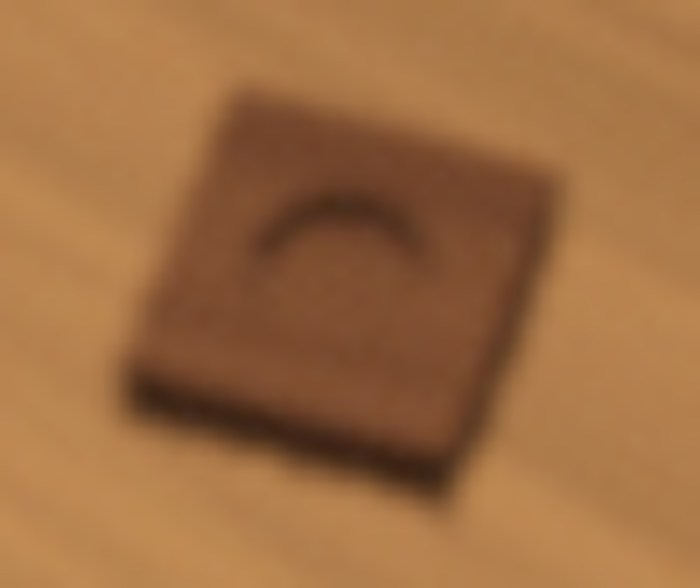

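View pics/pl_t.png

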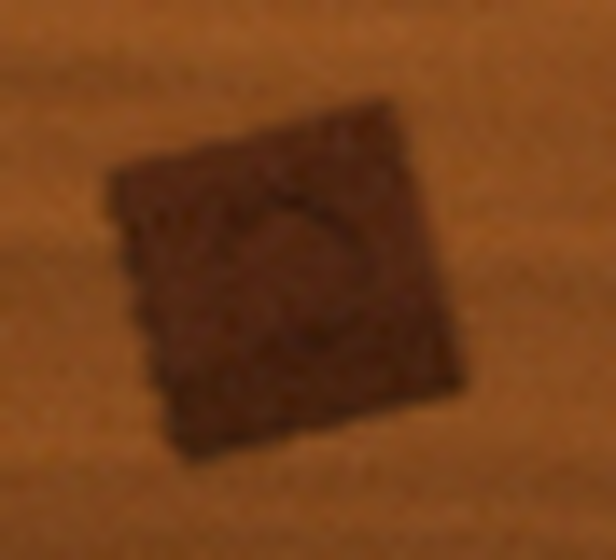

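View pics/case_t.png

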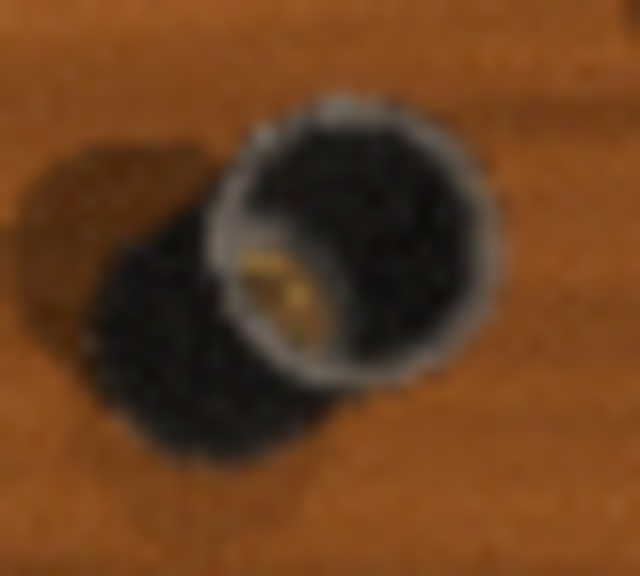

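```bash
cat > m2.py <<'E'
from h import *
from scipy.optimize import least_squares
def circ(P,r):
    return least_squares(lambda c:np.hypot(P[:,0]-c[0],P[:,1]-c[1])-r,P.mean(0),loss='soft_l1',f_scale=1.5)
for n,(x0,y0,x1,y1) in dict(scene=(160,140,195,170),top=(336,183,358,207)).items():
    im=cv2.imread(f"pics/{n}0.png").astype(float);h=cv2.cvtColor(cv2.imread(f"pics/{n}0.png"),cv2.COLOR_BGR2HSV)
    ys,xs=np.mgrid[y0:y1,x0:x1];xs=xs.ravel();ys=ys.ravel()
    s=h[ys,xs,1];v=h[ys,xs,2]; thr=(95 if n=="scene" else 80)
    W=np.array([onz(n,(a,b),145)[:2] for a,b in zip(xs,ys)])
    d=np.hypot(*(W-[560,-244.5]).T)
    k=(s<75)&(v>thr)&(d>21)&(d<32)
    r=circ(W[k],26.5);print("rim",n,k.sum(),r.x,np.abs(r.fun).mean())
print("cams",[(-cal(n)[2].T@cal(n)[3]).round() for n in("scene","top")])
# predicted projections in top
c=np.array([560,-244.5])
print("tip z82 at centre",proj("top",[[*c,82],[*c,69],[*c,67],[*c,33]]), "cap px ray:", onz("top",(343.3,198.5),82), onz("top",(343.3,198.5),67))
im=cv2.imread("pics/top0.png");h=cv2.cvtColor(im,cv2.COLOR_BGR2HSV)
ys,xs=np.nonzero((h[...,1]>100)&(h[...,2]>75)); k=(xs>338)&(xs<347)&(ys>193)&(ys<204)
for a,b in zip(xs[k],ys[k]): print((a,b),h[b,a,2],onz("top",(a,b),70).round(1)[:2],end='; ')
print()
# picker: dark in stand slot
for n,(x0,y0,x1,y1) in dict(scene=(300,212,332,245),top=(192,187,218,208)).items():
    h=cv2.cvtColor(cv2.imread(f"pics/{n}0.png"),cv2.COLOR_BGR2HSV)
    ys,xs=np.nonzero(h[y0:y1,x0:x1,2]<70);print(n)
    W=np.array([onz(n,(a+x0,b+y0),133)[:2] for a,b in zip(xs,ys)],np.float32)
    print(" dark@133",len(W),cv2.minAreaRect(W))
crop("pics/top0.png","pics/pk_t.png",186,180,40,36,16)
crop("pics/scene0.png","pics/pk_s.png",290,208,50,42,14)
E
python3 m2.py
```

```text
rim scene 115 [ 559.97656866 -245.0569043 ] 2.0507213657527115
rim top 43 [ 559.31022315 -245.08473446] 1.1412989181843647
cams [array([1120.,  404., 1137.]), array([ 362.,   39., 1380.])]
tip z82 at centre [[342.2613111  197.40749627]
 [341.45833751 197.96874889]
 [341.33615404 198.05414168]
 [339.31225016 199.46826316]] cap px ray: [ 556.27107841 -247.99193902   82.        ] [ 558.51043411 -251.30824715   67.        ]
(np.int64(340), np.int64(196)) 123 [ 566.6 -239.4]; (np.int64(341), np.int64(196)) 127 [ 566.7 -242.8]; (np.int64(342), np.int64(196)) 124 [ 566.7 -246.3]; (np.int64(343), np.int64(196)) 90 [ 566.7 -249.8]; (np.int64(340), np.int64(197)) 80 [ 563.2 -239.3]; (np.int64(341), np.int64(197)) 88 [ 563.2 -242.8]; (np.int64(342), np.int64(197)) 98 [ 563.2 -246.2]; (np.int64(343), np.int64(197)) 108 [ 563.3 -249.7]; (np.int64(344), np.int64(197)) 85 [ 563.3 -253.2]; (np.int64(341), np.int64(198)) 86 [ 559.7 -242.7]; (np.int64(342), np.int64(198)) 96 [ 559.8 -246.2]; (np.int64(343), np.int64(198)) 133 [ 559.8 -249.6]; (np.int64(344), np.int64(198)) 105 [ 559.8 -253.1]; (np.int64(341), np.int64(199)) 92 [ 556.3 -242.6]; (np.int64(342), np.int64(199)) 103 [ 556.3 -246.1]; (np.int64(343), np.int64(199)) 113 [ 556.3 -249.6]; (np.int64(344), np.int64(199)) 105 [ 556.3 -253. ]; (np.int64(345), np.int64(199)) 82 [ 556.4 -256.5]; (np.int64(342), np.int64(200)) 101 [ 552.8 -246. ]; (np.int64(343), np.int64(200)) 99 [ 552.8 -249.5]; (np.int64(344), np.int64(200)) 101 [ 552.9 -253. ]; (np.int64(345), np.int64(200)) 85 [ 552.9 -256.4]; (np.int64(344), np.int64(201)) 98 [ 549.4 -252.9]; 
scene
 dark@133 209 ((537.4553833007812, 212.52969360351562), (57.993343353271484, 48.84248352050781), 16.941299438476562)
top
 dark@133 172 ((554.0396728515625, 217.13693237304688), (38.499786376953125, 54.78487014770508), 15.822607040405273)
```

Run:
```python
import cv2,numpy as np
a=cv2.imread("pics/pk_t.png");b=cv2.imread("pics/pk_s.png")
cv2.imwrite("pics/pk.png",np.hstack([cv2.resize(a,(400,360)),cv2.resize(b,(400,360))]))
```

```text
(no output)
```

View pics/pk.png

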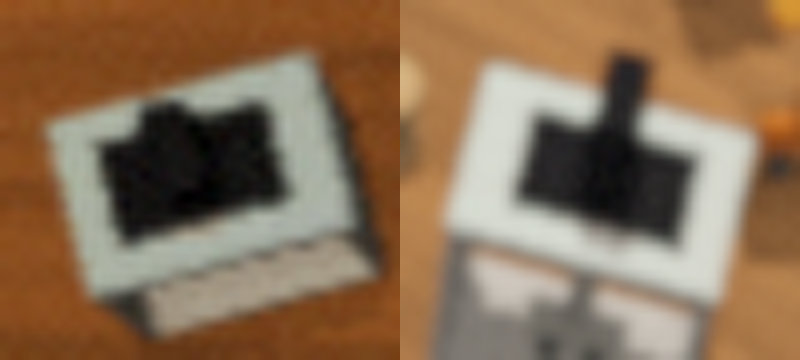

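The crop shows the black picker in the stand. Its collar sits almost centred on the plate, and the grip block stands up at scene (317,222).

Run:
```python
from h import *
T=np.array([[125,243],[285,195],[265,105],[100,148]])
S=np.array([[118,205],[280,248],[295,155],[137,112]])
t=(T+.5)/10-.5+[186,180]; s=(S+.5)/8-.5+[290,208]
for n,p in(("top",t),("scene",s)):
    W=np.array([onz(n,q,132)[:2] for q in p]);print(n,W.round(1).tolist(),W.mean(0),cv2.minAreaRect(W.astype(np.float32)))
# grip block top (z=183) scene crop: corners approx (608..648, 50..60)
for q in ((628-400,57),): 
    p=(np.array(q)+.5)/8-.5+[290,208]; print("block top scene",onz("scene",p,183))
p=(np.array((163,110))+.5)/10-.5+[186,180];print("block top top",onz("top",p,183))
# plinth refined
tp=np.array([[110,172],[388,102],[462,388],[190,460]]);tp=(tp+.5)/14-.5+[252,180]
sp=np.array([[240,92],[555,172],[448,455],[135,372]]);sp=(sp+.5)/14-.5+[220,195]
for n,p in(("top",tp),("scene",sp)):
    W=np.array([onz(n,q,22)[:2] for q in p]);print(n,W.round(1).tolist(),W.mean(0),cv2.minAreaRect(W.astype(np.float32)))
```

```text
top [[526.7, 237.7], [543.0, 185.7], [572.7, 193.1], [558.0, 247.0]] [550.09805666 215.8556456 ] ((549.614013671875, 215.71109008789062), (32.629940032958984, 55.88532638549805), 15.311430931091309)
scene [[579.1, 199.6], [564.2, 251.5], [530.7, 239.1], [544.8, 187.4]] [554.6879037  219.40946696] ((554.5010986328125, 219.4363250732422), (36.32406997680664, 56.3057861328125), 16.04081916809082)
block top scene [540.29584078 212.57881509 183.        ]
block top top [562.25955695 218.9459757  183.        ]
top [[586.4, 37.9], [605.1, -32.6], [532.0, -51.4], [513.1, 17.1]] [559.18182008  -7.26563856] ((558.96533203125, -7.132534027099609), (76.16384887695312, 72.96989440917969), 14.858335494995117)
scene [[535.5, -50.7], [515.3, 17.9], [586.7, 37.5], [606.0, -29.0]] [560.85202287  -6.05803326] ((560.88427734375, -5.979942321777344), (73.98324584960938, 71.5777359008789), 16.37167739868164)
```

```bash
python3 -m pendant '[{"tx":40,"ty":-50,"wz":0.08,"claw":1},{"tx":80,"ty":-100,"wz":0.2,"claw":1},{"tx":110,"ty":-140,"wz":0.3,"claw":1},{"tx":140,"ty":-175,"wz":0.4,"claw":1},{"tx":165,"ty":-210,"wz":0.5,"claw":1},{"tx":190,"ty":-240,"wz":0.6,"claw":1},{"tx":215,"ty":-270,"wz":0.7,"claw":1},{"tx":240,"ty":-300,"wz":0.752,"claw":1},{"tx":260,"ty":-325,"wz":0.752,"claw":1},{"tx":270.8,"ty":-341.4,"wz":0.752,"claw":1},{"tx":270.8,"ty":-341.4,"wz":0.752,"claw":1},{"tx":270.8,"ty":-341.4,"wz":0.752,"claw":1},{"tx":270.8,"ty":-341.4,"wz":0.752,"claw":1},{"tx":270.8,"ty":-341.4,"wz":0.752,"claw":1}]' 30
```

```text
invalid input
```

```bash
python3 -m pendant --help; python3 -m pendant '[{"tx":0,"ty":0,"tz":0,"wx":0,"wy":0,"wz":0,"claw":1.0}]' ; python3 -m pendant '[{"tx":0,"ty":0,"tz":0,"wx":0,"wy":0,"wz":0,"claw":1.0}]' 30
```

```text
time_s: 0.18
tool_pos: [280.4, 558.0, 221.9]
tcp_rot: [0.231, 0.973, -0.001, -0.0]
wrist_force: [0.3, 0.0, -0.2]
grip_width: 87.3
time_s: 0.27
tool_pos: [280.5, 558.2, 222.1]
tcp_rot: [0.231, 0.973, -0.0, -0.0]
wrist_force: [-0.4, -0.5, -0.3]
grip_width: 87.4invalid input: not JSON, or not a number
```

```bash
python3 -m pendant '[{"tx":40,"ty":-50,"tz":0,"wx":0,"wy":0,"wz":0.1,"claw":1},{"tx":100,"ty":-125,"tz":0,"wx":0,"wy":0,"wz":0.3,"claw":1},{"tx":160,"ty":-200,"tz":0,"wx":0,"wy":0,"wz":0.5,"claw":1},{"tx":220,"ty":-280,"tz":0,"wx":0,"wy":0,"wz":0.7,"claw":1},{"tx":270.8,"ty":-341.4,"tz":0,"wx":0,"wy":0,"wz":0.752,"claw":1},{"tx":270.8,"ty":-341.4,"tz":0,"wx":0,"wy":0,"wz":0.752,"claw":1},{"tx":270.8,"ty":-341.4,"tz":0,"wx":0,"wy":0,"wz":0.752,"claw":1},{"tx":270.8,"ty":-341.4,"tz":0,"wx":0,"wy":0,"wz":0.752,"claw":1},{"tx":270.8,"ty":-341.4,"tz":0,"wx":0,"wy":0,"wz":0.752,"claw":1},{"tx":270.8,"ty":-341.4,"tz":0,"wx":0,"wy":0,"wz":0.752,"claw":1},{"tx":270.8,"ty":-341.4,"tz":0,"wx":0,"wy":0,"wz":0.752,"claw":1},{"tx":270.8,"ty":-341.4,"tz":0,"wx":0,"wy":0,"wz":0.752,"claw":1},{"tx":270.8,"ty":-341.4,"tz":0,"wx":0,"wy":0,"wz":0.752,"claw":1},{"tx":270.8,"ty":-341.4,"tz":0,"wx":0,"wy":0,"wz":0.752,"claw":1},{"tx":270.8,"ty":-341.4,"tz":0,"wx":0,"wy":0,"wz":0.752,"claw":1}]' 30
python3 - <<'E'
from h import *
for n in("scene","top"): snap(n,f"pics/{n}1.png")
crop("pics/scene1.png","pics/a.png",270,170,80,100,6);crop("pics/top1.png","pics/b.png",170,160,70,70,6)
s=robot.sense();print(s['tool_pos'],s['tcp_rot'],s['qpos'],s['time_s'])
E
```

```text
time_s: 1.52
tool_pos: [550.3, 218.0, 222.4]
tcp_rot: [-0.143, 0.99, 0.0, -0.001]
wrist_force: [0.5, -1.0, -0.6]
grip_width: 87.1
[550.35648436 218.28246594 222.54328589] [-1.43668412e-01  9.89625832e-01  8.11070530e-05 -3.06918515e-04] [ 1.88893951e-01  4.83148157e-01  1.51728877e+00  2.08383891e-04
  1.14176171e+00 -1.67032372e+00] 1.6167
```

View pics/a.png

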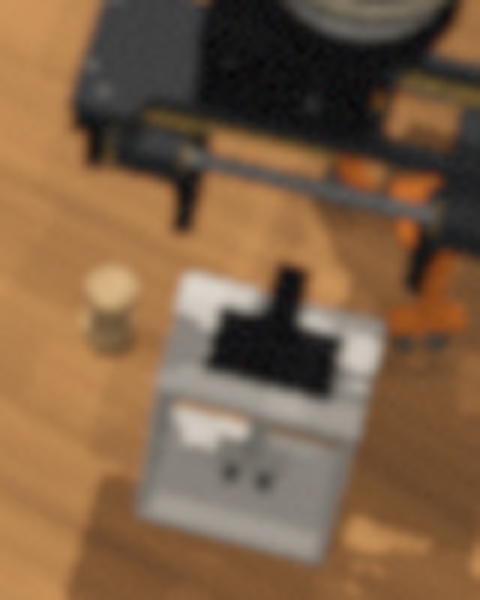

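Fingers straddle the black picker at the stand. Next I go down.

```bash
python3 -m pendant '[{"tx":0,"ty":0,"tz":-20,"wx":0,"wy":0,"wz":0,"claw":1},{"tx":0,"ty":0,"tz":-40,"wx":0,"wy":0,"wz":0,"claw":1},{"tx":0,"ty":0,"tz":-55,"wx":0,"wy":0,"wz":0,"claw":1},{"tx":0,"ty":0,"tz":-68,"wx":0,"wy":0,"wz":0,"claw":1},{"tx":0,"ty":0,"tz":-76,"wx":0,"wy":0,"wz":0,"claw":1},{"tx":0,"ty":0,"tz":-80.5,"wx":0,"wy":0,"wz":0,"claw":1},{"tx":0,"ty":0,"tz":-80.5,"wx":0,"wy":0,"wz":0,"claw":1},{"tx":0,"ty":0,"tz":-80.5,"wx":0,"wy":0,"wz":0,"claw":1}]' 30
python3 - <<'E'
from h import *
for n in("scene","top"): snap(n,f"pics/{n}2.png")
crop("pics/scene2.png","pics/a2.png",280,180,70,90,6)
s=robot.sense();print(s['tool_pos'],s['wrist_force'])
E
```

```text
time_s: 2.28
tool_pos: [551.6, 217.5, 142.4]
tcp_rot: [-0.143, 0.99, 0.0, 0.0]
wrist_force: [-0.2, -0.7, 0.1]
grip_width: 87.0
[552.09811942 217.3306344  142.9562624 ] [0.23749632 0.86243429 0.13174636]
```

View pics/a2.png

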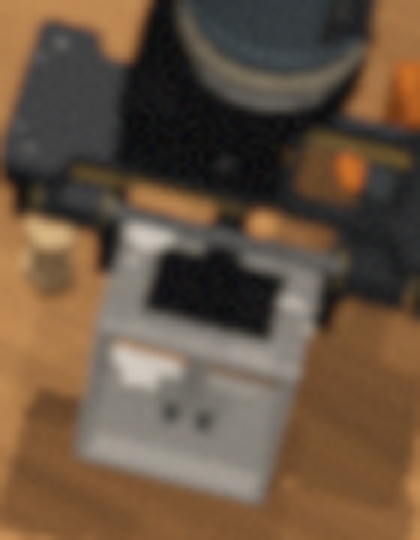

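```bash
python3 -m pendant '[{"tx":0,"ty":0,"tz":0,"wx":0,"wy":0,"wz":0,"claw":0.6},{"tx":0,"ty":0,"tz":0,"wx":0,"wy":0,"wz":0,"claw":0.35},{"tx":0,"ty":0,"tz":0,"wx":0,"wy":0,"wz":0,"claw":0.1},{"tx":0,"ty":0,"tz":0,"wx":0,"wy":0,"wz":0,"claw":0.1},{"tx":0,"ty":0,"tz":0,"wx":0,"wy":0,"wz":0,"claw":0.1},{"tx":0,"ty":0,"tz":0,"wx":0,"wy":0,"wz":0,"claw":0.1},{"tx":0,"ty":0,"tz":0,"wx":0,"wy":0,"wz":0,"claw":0.1},{"tx":0,"ty":0,"tz":0,"wx":0,"wy":0,"wz":0,"claw":0.1}]' 45
```

```text
time_s: 3.05
tool_pos: [551.5, 217.0, 142.0]
tcp_rot: [-0.143, 0.99, -0.0, -0.0]
wrist_force: [0.7, 0.7, -0.1]
grip_width: 41.7
```

```bash
python3 -m pendant '[{"tx":0,"ty":0,"tz":0,"wx":0,"wy":0,"wz":0,"claw":0.1},{"tx":0,"ty":0,"tz":0,"wx":0,"wy":0,"wz":0,"claw":0.1},{"tx":0,"ty":0,"tz":0,"wx":0,"wy":0,"wz":0,"claw":0.1},{"tx":0,"ty":0,"tz":0,"wx":0,"wy":0,"wz":0,"claw":0.1},{"tx":0,"ty":0,"tz":0,"wx":0,"wy":0,"wz":0,"claw":0.1},{"tx":0,"ty":0,"tz":0,"wx":0,"wy":0,"wz":0,"claw":0.1},{"tx":0,"ty":0,"tz":0,"wx":0,"wy":0,"wz":0,"claw":0.1},{"tx":0,"ty":0,"tz":0,"wx":0,"wy":0,"wz":0,"claw":0.1}]' 45
```

```text
time_s: 3.72
tool_pos: [551.4, 217.1, 142.0]
tcp_rot: [-0.143, 0.99, 0.0, -0.0]
wrist_force: [0.0, 1.8, -0.2]
grip_width: 15.9
```

Gripped at 15.9 mm. Lifting straight up.

```bash
python3 -m pendant '[{"tx":0,"ty":0,"tz":8,"wx":0,"wy":0,"wz":0,"claw":0.1},{"tx":0,"ty":0,"tz":22,"wx":0,"wy":0,"wz":0,"claw":0.1},{"tx":0,"ty":0,"tz":42,"wx":0,"wy":0,"wz":0,"claw":0.1},{"tx":0,"ty":0,"tz":64,"wx":0,"wy":0,"wz":0,"claw":0.1},{"tx":0,"ty":0,"tz":88,"wx":0,"wy":0,"wz":0,"claw":0.1},{"tx":0,"ty":0,"tz":112,"wx":0,"wy":0,"wz":0,"claw":0.1},{"tx":0,"ty":0,"tz":134,"wx":0,"wy":0,"wz":0,"claw":0.1},{"tx":0,"ty":0,"tz":150,"wx":0,"wy":0,"wz":0,"claw":0.1},{"tx":0,"ty":0,"tz":156,"wx":0,"wy":0,"wz":0,"claw":0.1},{"tx":0,"ty":0,"tz":158,"wx":0,"wy":0,"wz":0,"claw":0.1},{"tx":0,"ty":0,"tz":158,"wx":0,"wy":0,"wz":0,"claw":0.1},{"tx":0,"ty":0,"tz":158,"wx":0,"wy":0,"wz":0,"claw":0.1}]' 45
python3 - <<'E'
from h import *
for n in("scene","top"): snap(n,f"pics/{n}3.png")
crop("pics/scene3.png","pics/a3.png",270,170,90,90,6)
s=robot.sense();print(s['tool_pos'],s['wrist_force'],s['wrist_torque'])
E
```

```text
time_s: 4.72
tool_pos: [550.6, 216.8, 298.7]
tcp_rot: [-0.143, 0.99, -0.0, -0.001]
wrist_force: [0.7, -1.1, -1.8]
grip_width: 15.8
[550.61510327 216.81437634 298.43823937] [-1.33060571 -0.59687156 -1.29547496] [ 0.13628662 -0.0102761  -0.0223613 ]
```

View pics/a3.png

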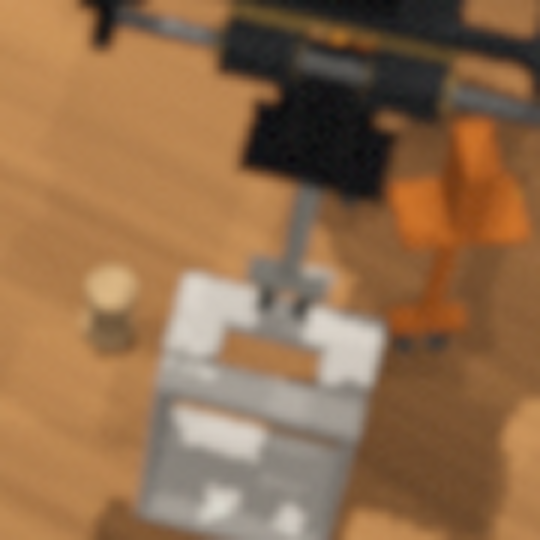

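Run:
```python
from h import *
crop("pics/scene3.png","pics/a3b.png",300,195,36,36,20)
c=[551,216.9]
z0=298.6-15
for dz in(-90,-93,-96,-117): print(dz,proj("scene",[*c,z0+dz]))
x=np.array([np.cos(.2865),np.sin(.2865),0]);y=np.array([-x[1],x[0],0])
o=np.array([*c,z0])
for nm,p in dict(barfl=o+6*x+18*y-[0,0,93],barfr=o+6*x-18*y-[0,0,93],jl=o+12*y-[0,0,117],jr=o-12*y-[0,0,117],coll=o+17*x+29*y,colr=o+17*x-29*y,coll2=o-17*x+29*y+[0,0,6],colr2=o-17*x-29*y+[0,0,6]).items():
    q=proj("scene",p)[0];print(nm,q.round(1),"crop20",((q-[300,195]+.5)*20-.5).round())
```

```text
-90 [[318.01509235 216.29793899]]
-93 [[317.87738854 216.91950498]]
-96 [[317.74030814 217.53829828]]
-117 [[316.79784618 221.7937713 ]]
barfl [324.4 220.6] crop20 [497. 522.]
barfr [310.4 217.1] crop20 [217. 452.]
jl [321.4 223. ] crop20 [437. 569.]
jr [312.2 220.6] crop20 [254. 522.]
coll [333.2 205.1] crop20 [674. 211.]
colr [308.8 199.1] crop20 [185.  91.]
coll2 [336.4 192. ] crop20 [738. -50.]
colr2 [312.3 186.2] crop20 [ 255. -166.]
```

View pics/a3b.png

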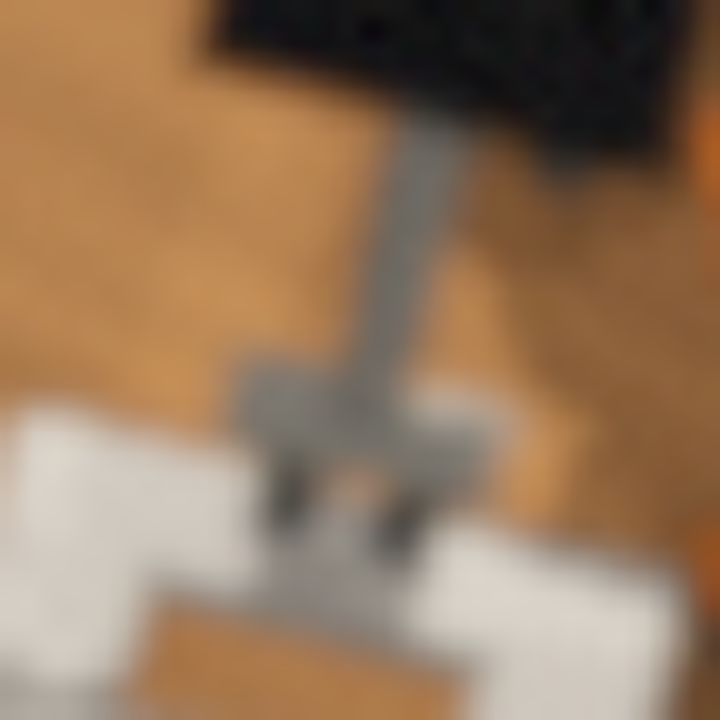

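Run:
```python
from h import *
from scipy.optimize import least_squares
obs={ 'coll':(660,158),'colr':(203,60),'bl':(492,482),'br':(237,432)}
x=np.array([np.cos(.2865),np.sin(.2865),0]);y=np.array([-x[1],x[0],0])
L={'coll':17*x+29*y,'colr':17*x-29*y,'bl':6*x+18*y-[0,0,96],'br':6*x-18*y-[0,0,96]}
uv=np.array([(np.array(v)+.5)/20-.5+[300,195] for v in obs.values()])
P=np.array(list(L.values()))
f=lambda p:(proj("scene",P+[p[0],p[1],283.6])-uv).ravel()
r=least_squares(f,[551,217]);print(r.x,r.fun.round(2))
f=lambda p:(proj("scene",P+[p[0],p[1],p[2]])-uv).ravel()
r=least_squares(f,[551,217,283]);print(r.x,r.fun.round(2))
o=np.array([551,216.9,283.6]);print(((proj("scene",[o,o-[0,0,90]])-[300,195]+.5)*20-.5).round())
crop("pics/top3.png","pics/b3.png",160,150,90,80,7)
# check scene calib w/ stand top plate now & fingertip
```

```text
[545.27444877 214.57050138] [ 0.95  0.45 -0.57 -0.62  0.38  0.57 -0.81 -0.45]
[516.79684853 205.19410436 238.25063661] [ 0.26  0.72 -0.04 -0.05  0.16  0.06 -0.39 -0.79]
[[459.  35.]
 [370. 435.]]
```

View pics/b3.png

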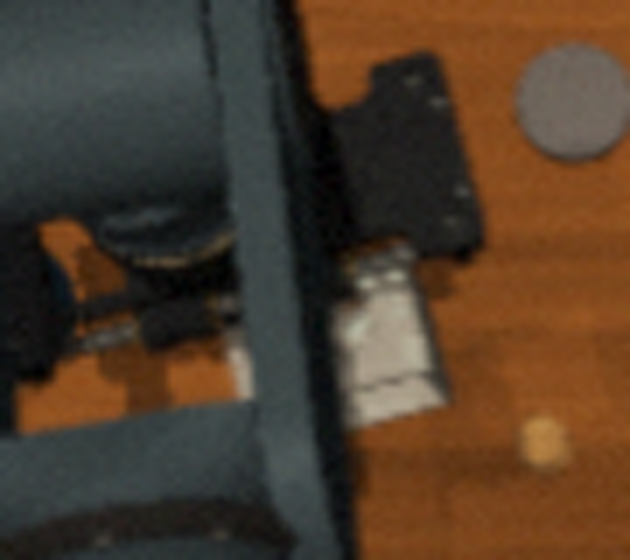

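Run:
```python
from h import *
im=cv2.imread("pics/scene3.png")
x=np.array([np.cos(.2865),np.sin(.2865),0]);y=np.array([-x[1],x[0],0])
def draw(o,col,im,k,x0,y0):
    segs=[]
    for zz in(0,6):
        c=[o+a*17*x+b*29*y+[0,0,zz] for a,b in((1,1),(1,-1),(-1,-1),(-1,1))];segs+=list(zip(c,c[1:]+c[:1]))
    for zz in(-90,-96):
        c=[o+a*6*x+b*18*y+[0,0,zz] for a,b in((1,1),(1,-1),(-1,-1),(-1,1))];segs+=list(zip(c,c[1:]+c[:1]))
    for a,b in segs:
        q=((proj("scene",[a,b])-[x0,y0]+.5)*k-.5).astype(int);cv2.line(im,tuple(map(int,q[0])),tuple(map(int,q[1])),col,1)
c=cv2.resize(im[180:235,290:345],None,fx=10,fy=10,interpolation=cv2.INTER_CUBIC)
draw(np.array([551,216.9,283.6]),(0,0,255),c,10,290,180)
draw(np.array([545.3,214.6,283.6]),(0,255,0),c,10,290,180)
cv2.imwrite("pics/ov.png",c)
```

View pics/ov.png

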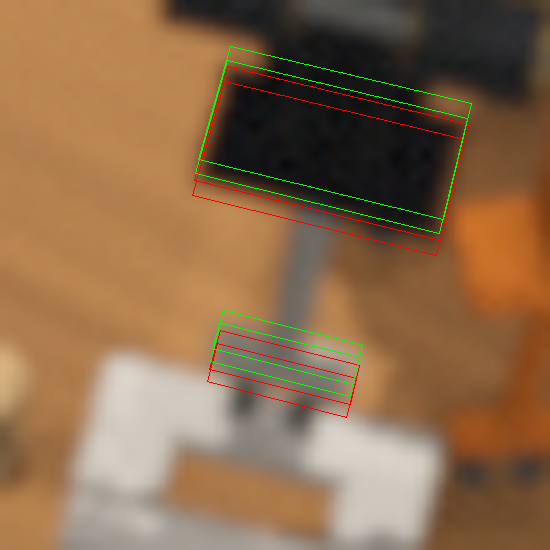

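Run:
```python
from h import *
im=cv2.imread("pics/top0.png");k=20;x0,y0=330,182
ims=[]
for c in ([559.6,-245.0],):
    b=cv2.resize(im[y0:y0+28,x0:x0+30],None,fx=k,fy=k,interpolation=cv2.INTER_CUBIC)
    b=np.clip(b.astype(float)*1.5,0,255).astype(np.uint8)
    for z,r,col in((145,25,(255,255,255)),(82,2,(0,0,255)),(68,8,(0,255,0)),(41,16,(255,0,0)),(33,25,(255,255,0))):
        a=np.linspace(0,6.283,60);P=np.c_[c[0]+r*np.cos(a),c[1]+r*np.sin(a),a*0+z]
        q=((proj("top",P)-[x0,y0]+.5)*k-.5).astype(np.int32);cv2.polylines(b,[q],True,col,1)
    cv2.imwrite("pics/cc.png",b)
```

```text
(no output)
```

View pics/cc.png

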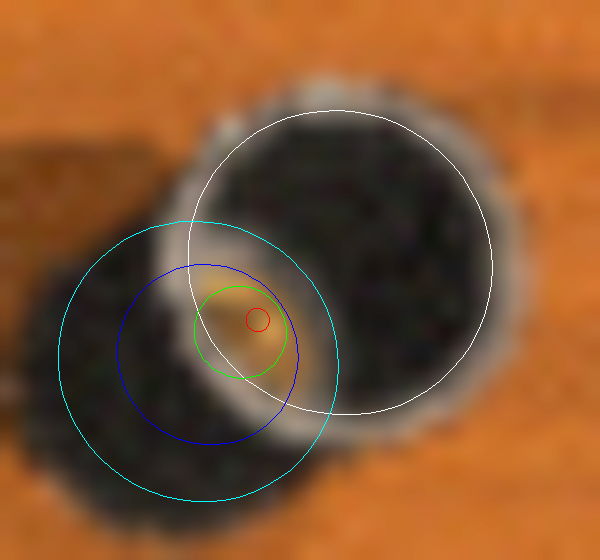

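```bash
python3 -m pendant '[{"tx":0,"ty":-12,"tz":0,"wx":0,"wy":0,"wz":0,"claw":0.1},{"tx":0,"ty":-36,"tz":0,"wx":0,"wy":0,"wz":0,"claw":0.1},{"tx":1,"ty":-70,"tz":0,"wx":0,"wy":0,"wz":0,"claw":0.1},{"tx":2,"ty":-108,"tz":0,"wx":0,"wy":0,"wz":0,"claw":0.1},{"tx":2,"ty":-146,"tz":0,"wx":0,"wy":0,"wz":0,"claw":0.1},{"tx":3,"ty":-184,"tz":0,"wx":0,"wy":0,"wz":0,"claw":0.1},{"tx":4,"ty":-222,"tz":0,"wx":0,"wy":0,"wz":0,"claw":0.1},{"tx":4,"ty":-260,"tz":0,"wx":0,"wy":0,"wz":0,"claw":0.1},{"tx":5,"ty":-298,"tz":0,"wx":0,"wy":0,"wz":0,"claw":0.1},{"tx":5,"ty":-336,"tz":0,"wx":0,"wy":0,"wz":0,"claw":0.1},{"tx":6,"ty":-374,"tz":0,"wx":0,"wy":0,"wz":0,"claw":0.1},{"tx":6,"ty":-408,"tz":0,"wx":0,"wy":0,"wz":0,"claw":0.1},{"tx":7,"ty":-436,"tz":0,"wx":0,"wy":0,"wz":0,"claw":0.1},{"tx":7.2,"ty":-454,"tz":0,"wx":0,"wy":0,"wz":0,"claw":0.1},{"tx":7.2,"ty":-463.8,"tz":0,"wx":0,"wy":0,"wz":0,"claw":0.1},{"tx":7.2,"ty":-463.8,"tz":0,"wx":0,"wy":0,"wz":0,"claw":0.1},{"tx":7.2,"ty":-463.8,"tz":0,"wx":0,"wy":0,"wz":0,"claw":0.1},{"tx":7.2,"ty":-463.8,"tz":0,"wx":0,"wy":0,"wz":0,"claw":0.1},{"tx":7.2,"ty":-463.8,"tz":0,"wx":0,"wy":0,"wz":0,"claw":0.1},{"tx":7.2,"ty":-463.8,"tz":0,"wx":0,"wy":0,"wz":0,"claw":0.1}]' 45
cat > ov.py <<'E'
import sys
from h import *
n,tag,dx,x0,y0,w,h,k=sys.argv[1],sys.argv[2],float(sys.argv[3]),*map(int,sys.argv[4:9])
f=f"pics/{n}{tag}.png";snap(n,f);im=cv2.imread(f);s=robot.sense();p=s['tool_pos']
q=s['tcp_rot'];ang=np.arctan2(q[1]**2-q[0]**2,2*q[0]*q[1])-np.pi/2
x=np.array([np.cos(ang),np.sin(ang),0]);y=np.array([-x[1],x[0],0])
print(p.round(2),ang,s['wrist_force'].round(1),s['wrist_torque'].round(3),s['time_s'])
c=cv2.resize(im[y0:y0+h,x0:x0+w],None,fx=k,fy=k,interpolation=cv2.INTER_CUBIC)
cv2.imwrite(f"pics/{n}{tag}_raw.png",c)
o=p-[0,0,15]+dx*x
for zz,a,b in((0,17,29),(6,17,29),(-90,6,18),(-96,6,18),(-117,5,12)):
    P=np.array([o+i*a*x+j*b*y+[0,0,zz] for i,j in((1,1),(1,-1),(-1,-1),(-1,1))])
    Q=((proj(n,P)-[x0,y0]+.5)*k-.5).astype(np.int32);cv2.polylines(c,[Q],True,(0,0,255) if zz>-117 else (0,255,0),1)
cv2.imwrite(f"pics/{n}{tag}_ov.png",c)
E
python3 ov.py scene 4 0 140 90 70 85 8; python3 ov.py top 4 0 300 150 80 70 8
```

```text
time_s: 6.48
tool_pos: [558.8, -245.3, 300.2]
tcp_rot: [-0.144, 0.99, 0.0, -0.0]
wrist_force: [-0.8, 1.1, -1.6]
grip_width: 15.6
[ 558.82 -245.49  300.22] 0.28799249634841373 [-0.1  0.6 -2.1] [ 0.054  0.03  -0.015] 6.5333
[ 558.81 -245.7   300.25] 0.28771727738200803 [ 0.7 -0.1 -1.4] [ 0.05   0.004 -0.018] 6.5833
```

View pics/scene4_ov.png

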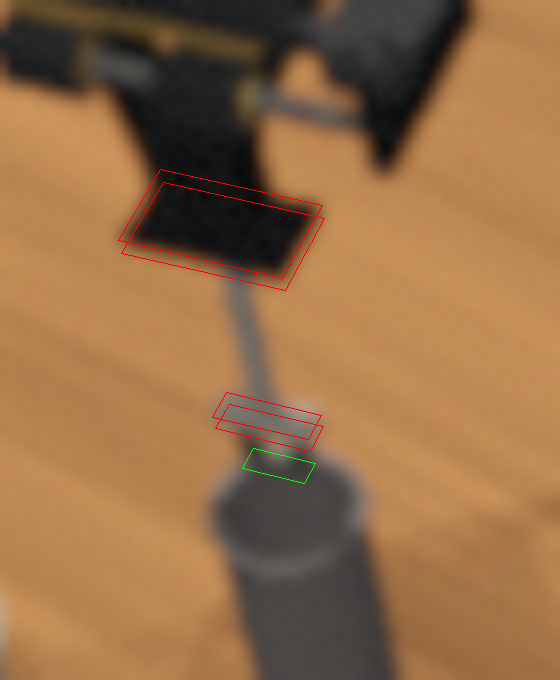

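View pics/top4_ov.png

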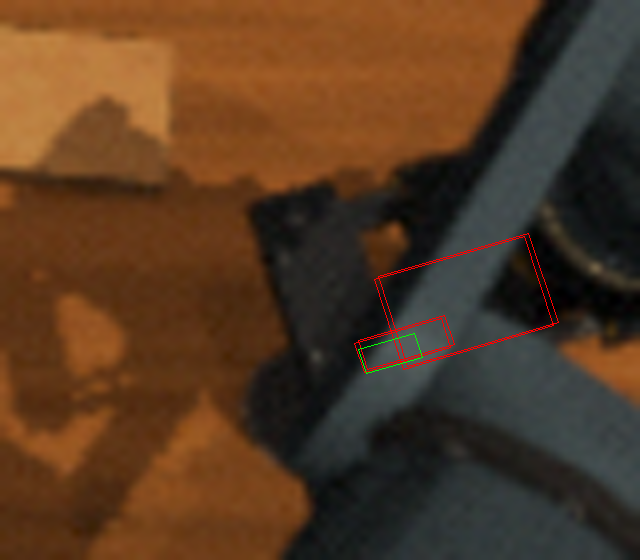

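The claw hangs over the case mouth and the overlay agrees within about 2 mm. Going down the bore to just above the cap.

```bash
python3 -m pendant '[{"tx":0,"ty":0,"tz":-6,"wx":0,"wy":0,"wz":0,"claw":0.1},{"tx":0,"ty":0,"tz":-16,"wx":0,"wy":0,"wz":0,"claw":0.1},{"tx":0,"ty":0,"tz":-28,"wx":0,"wy":0,"wz":0,"claw":0.1},{"tx":0,"ty":0,"tz":-40,"wx":0,"wy":0,"wz":0,"claw":0.1},{"tx":0,"ty":0,"tz":-52,"wx":0,"wy":0,"wz":0,"claw":0.1},{"tx":0,"ty":0,"tz":-62,"wx":0,"wy":0,"wz":0,"claw":0.1},{"tx":0,"ty":0,"tz":-70,"wx":0,"wy":0,"wz":0,"claw":0.1},{"tx":0,"ty":0,"tz":-74,"wx":0,"wy":0,"wz":0,"claw":0.1},{"tx":0,"ty":0,"tz":-75,"wx":0,"wy":0,"wz":0,"claw":0.1},{"tx":0,"ty":0,"tz":-75,"wx":0,"wy":0,"wz":0,"claw":0.1},{"tx":0,"ty":0,"tz":-75,"wx":0,"wy":0,"wz":0,"claw":0.1}]' 45
python3 ov.py scene 5 0 140 100 70 70 8
```

```text
time_s: 7.5
tool_pos: [559.1, -247.1, 225.6]
tcp_rot: [-0.143, 0.99, -0.0, 0.0]
wrist_force: [0.9, -0.2, -0.8]
grip_width: 15.8
[ 559.12 -247.11  225.78] 0.28618715094333225 [ 1.2 -0.5 -1.8] [ 0.034  0.033 -0.009] 7.55
```

View pics/scene5_raw.png

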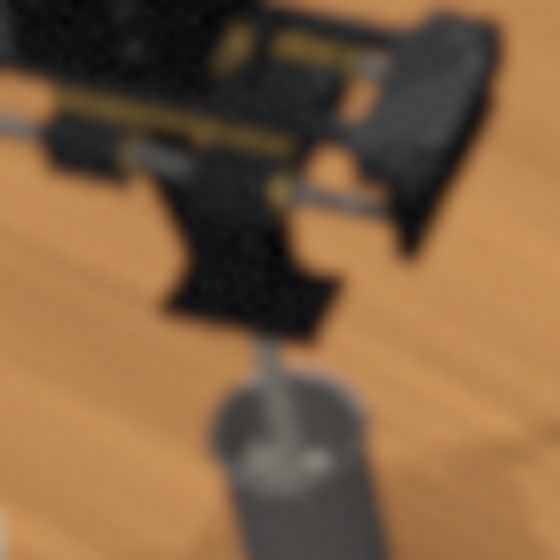

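```bash
python3 -m pendant '[{"tx":0,"ty":0,"tz":-2,"wx":0,"wy":0,"wz":0,"claw":0.1},{"tx":0,"ty":0,"tz":-4,"wx":0,"wy":0,"wz":0,"claw":0.1},{"tx":0,"ty":0,"tz":-6,"wx":0,"wy":0,"wz":0,"claw":0.1},{"tx":0,"ty":0,"tz":-8,"wx":0,"wy":0,"wz":0,"claw":0.1},{"tx":0,"ty":0,"tz":-10,"wx":0,"wy":0,"wz":0,"claw":0.1},{"tx":0,"ty":0,"tz":-12,"wx":0,"wy":0,"wz":0,"claw":0.1},{"tx":0,"ty":0,"tz":-14,"wx":0,"wy":0,"wz":0,"claw":0.1},{"tx":0,"ty":0,"tz":-14,"wx":0,"wy":0,"wz":0,"claw":0.1}]' 45; python3 -m pendant '[{"tx":0,"ty":0,"tz":-1.5,"wx":0,"wy":0,"wz":0,"claw":0.1},{"tx":0,"ty":0,"tz":-3,"wx":0,"wy":0,"wz":0,"claw":0.1},{"tx":0,"ty":0,"tz":-4,"wx":0,"wy":0,"wz":0,"claw":0.1},{"tx":0,"ty":0,"tz":-4,"wx":0,"wy":0,"wz":0,"claw":0.1}]' 45
```

```text
time_s: 8.22
tool_pos: [558.4, -246.5, 210.5]
tcp_rot: [-0.143, 0.99, 0.0, -0.0]
wrist_force: [0.1, 0.5, -2.2]
grip_width: 15.8
time_s: 8.55
tool_pos: [558.8, -246.7, 207.2]
tcp_rot: [-0.143, 0.99, -0.0, 0.0]
wrist_force: [-0.8, 0.3, -0.3]
grip_width: 16.0
```

```bash
for i in 1; do python3 -m pendant '[{"tx":0,"ty":0,"tz":-1.5,"wx":0,"wy":0,"wz":0,"claw":0.1},{"tx":0,"ty":0,"tz":-3,"wx":0,"wy":0,"wz":0,"claw":0.1},{"tx":0,"ty":0,"tz":-3,"wx":0,"wy":0,"wz":0,"claw":0.1}]'; done;  python3 -m pendant '[{"tx":0,"ty":0,"tz":-1.5,"wx":0,"wy":0,"wz":0,"claw":0.1},{"tx":0,"ty":0,"tz":-3,"wx":0,"wy":0,"wz":0,"claw":0.1},{"tx":0,"ty":0,"tz":-3,"wx":0,"wy":0,"wz":0,"claw":0.1}]'
```

```text
time_s: 8.8
tool_pos: [558.9, -246.9, 204.1]
tcp_rot: [-0.143, 0.99, -0.0, 0.0]
wrist_force: [0.2, 0.4, 1.6]
grip_width: 15.9
time_s: 9.05
tool_pos: [558.8, -246.8, 200.8]
tcp_rot: [-0.143, 0.99, -0.0, 0.0]
wrist_force: [0.9, 0.4, 0.8]
grip_width: 15.8
```

```bash
python3 -m pendant '[{"tx":0,"ty":0,"tz":-1.5,"wx":0,"wy":0,"wz":0,"claw":0.1},{"tx":0,"ty":0,"tz":-3,"wx":0,"wy":0,"wz":0,"claw":0.1},{"tx":0,"ty":0,"tz":-3,"wx":0,"wy":0,"wz":0,"claw":0.1}]';  python3 -m pendant '[{"tx":0,"ty":0,"tz":-1.5,"wx":0,"wy":0,"wz":0,"claw":0.1},{"tx":0,"ty":0,"tz":-3,"wx":0,"wy":0,"wz":0,"claw":0.1},{"tx":0,"ty":0,"tz":-3,"wx":0,"wy":0,"wz":0,"claw":0.1}]'
```

```text
time_s: 9.3
tool_pos: [558.7, -246.8, 197.7]
tcp_rot: [-0.143, 0.99, 0.0, 0.0]
wrist_force: [0.3, 0.8, 1.3]
grip_width: 15.8
time_s: 9.55
tool_pos: [558.7, -246.7, 194.7]
tcp_rot: [-0.143, 0.99, 0.0, 0.0]
wrist_force: [1.1, 1.5, 0.9]
grip_width: 15.8
```

```bash
python3 ov.py scene 6 0 140 100 70 70 8
```

```text
[ 558.69 -246.75  194.76] 0.2861392370196818 [0.3 0.9 1.5] [ 0.284 -0.199 -0.026] 9.6
```

```bash
for r in 1; do python3 -m pendant '[{"tx":0,"ty":0,"tz":-1.5,"wx":0,"wy":0,"wz":0,"claw":0.1},{"tx":0,"ty":0,"tz":-3,"wx":0,"wy":0,"wz":0,"claw":0.1},{"tx":0,"ty":0,"tz":-3,"wx":0,"wy":0,"wz":0,"claw":0.1}]'; done;  python3 -m pendant '[{"tx":0,"ty":0,"tz":-1,"wx":0,"wy":0,"wz":0,"claw":0.1},{"tx":0,"ty":0,"tz":-2,"wx":0,"wy":0,"wz":0,"claw":0.1},{"tx":0,"ty":0,"tz":-2,"wx":0,"wy":0,"wz":0,"claw":0.1}]'
```

```text
time_s: 9.85
tool_pos: [558.7, -246.7, 191.8]
tcp_rot: [-0.143, 0.99, 0.0, 0.0]
wrist_force: [0.8, 0.4, 1.8]
grip_width: 15.5
time_s: 10.1
tool_pos: [558.7, -246.7, 189.9]
tcp_rot: [-0.143, 0.99, 0.0, 0.0]
wrist_force: [0.7, 0.3, 0.7]
grip_width: 15.8
```

```bash
python3 -m pendant '[{"tx":0,"ty":0,"tz":-1,"wx":0,"wy":0,"wz":0,"claw":0.1},{"tx":0,"ty":0,"tz":-2,"wx":0,"wy":0,"wz":0,"claw":0.1},{"tx":0,"ty":0,"tz":-2,"wx":0,"wy":0,"wz":0,"claw":0.1}]';  python3 -m pendant '[{"tx":0,"ty":0,"tz":-1,"wx":0,"wy":0,"wz":0,"claw":0.1},{"tx":0,"ty":0,"tz":-2,"wx":0,"wy":0,"wz":0,"claw":0.1},{"tx":0,"ty":0,"tz":-2,"wx":0,"wy":0,"wz":0,"claw":0.1}]'
```

```text
time_s: 10.35
tool_pos: [558.7, -246.7, 187.8]
tcp_rot: [-0.143, 0.99, 0.0, -0.0]
wrist_force: [0.3, 1.0, 1.5]
grip_width: 15.5
time_s: 10.6
tool_pos: [558.7, -246.7, 185.8]
tcp_rot: [-0.143, 0.99, 0.0, -0.0]
wrist_force: [1.1, 0.2, 1.3]
grip_width: 15.7
```

```bash
python3 -m pendant '[{"tx":0,"ty":0,"tz":-1,"wx":0,"wy":0,"wz":0,"claw":0.1},{"tx":0,"ty":0,"tz":-2,"wx":0,"wy":0,"wz":0,"claw":0.1},{"tx":0,"ty":0,"tz":-2,"wx":0,"wy":0,"wz":0,"claw":0.1}]'
```

```text
time_s: 10.85
tool_pos: [558.6, -246.7, 183.8]
tcp_rot: [-0.143, 0.99, 0.0, -0.0]
wrist_force: [1.2, 1.3, 1.5]
grip_width: 15.7
```

```bash
python3 -m pendant '[{"tx":0,"ty":0,"tz":-1,"wx":0,"wy":0,"wz":0,"claw":0.1},{"tx":0,"ty":0,"tz":-2,"wx":0,"wy":0,"wz":0,"claw":0.1},{"tx":0,"ty":0,"tz":-2,"wx":0,"wy":0,"wz":0,"claw":0.1}]'; python3 ov.py scene 7 0 140 100 70 70 8
```

```text
time_s: 11.1
tool_pos: [558.4, -246.7, 181.8]
tcp_rot: [-0.143, 0.99, 0.0, -0.0]
wrist_force: [0.2, 1.0, 2.0]
grip_width: 15.9
[ 558.45 -246.7   181.76] 0.2862164433361878 [0.3 0.6 0.7] [ 0.233 -0.017 -0.027] 11.15
```

View pics/scene7_ov.png

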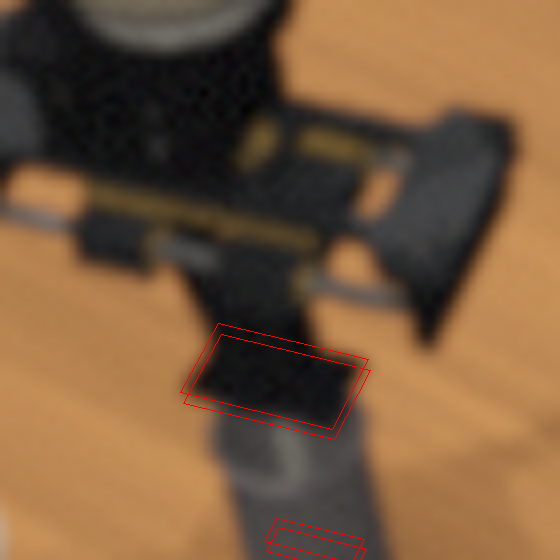

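```bash
python3 -m pendant '[{"tx":0,"ty":0,"tz":-1,"wx":0,"wy":0,"wz":0,"claw":0.1},{"tx":0,"ty":0,"tz":-2,"wx":0,"wy":0,"wz":0,"claw":0.1},{"tx":0,"ty":0,"tz":-2,"wx":0,"wy":0,"wz":0,"claw":0.1}]'
```

```text
time_s: 11.4
tool_pos: [558.6, -246.8, 180.0]
tcp_rot: [-0.143, 0.99, 0.0, -0.0]
wrist_force: [0.0, 0.5, 2.7]
grip_width: 15.5
```

```bash
python3 -m pendant '[{"tx":0,"ty":0,"tz":-1,"wx":0,"wy":0,"wz":0,"claw":0.1},{"tx":0,"ty":0,"tz":-1.5,"wx":0,"wy":0,"wz":0,"claw":0.1},{"tx":0,"ty":0,"tz":-1.5,"wx":0,"wy":0,"wz":0,"claw":0.1}]'
```

```text
time_s: 11.65
tool_pos: [558.7, -246.8, 178.5]
tcp_rot: [-0.143, 0.99, 0.0, 0.0]
wrist_force: [-0.1, 0.3, 3.2]
grip_width: 15.4
```

```bash
python3 -m pendant '[{"tx":0,"ty":0,"tz":-1,"wx":0,"wy":0,"wz":0,"claw":0.1},{"tx":0,"ty":0,"tz":-1.5,"wx":0,"wy":0,"wz":0,"claw":0.1},{"tx":0,"ty":0,"tz":-1.5,"wx":0,"wy":0,"wz":0,"claw":0.1}]'
```

```text
time_s: 11.9
tool_pos: [558.3, -246.5, 176.2]
tcp_rot: [-0.143, 0.99, 0.0, -0.001]
wrist_force: [0.7, 0.4, -0.5]
grip_width: 15.6
```

```bash
python3 -m pendant '[{"tx":0,"ty":0,"tz":-1,"wx":0,"wy":0,"wz":0,"claw":0.1},{"tx":0,"ty":0,"tz":-1.5,"wx":0,"wy":0,"wz":0,"claw":0.1},{"tx":0,"ty":0,"tz":-1.5,"wx":0,"wy":0,"wz":0,"claw":0.1}]'
```

```text
time_s: 12.15
tool_pos: [558.1, -246.6, 174.7]
tcp_rot: [-0.143, 0.99, 0.0, -0.001]
wrist_force: [-0.2, 0.0, -2.3]
grip_width: 15.9
```

```bash
python3 -m pendant '[{"tx":0,"ty":0,"tz":-1,"wx":0,"wy":0,"wz":0,"claw":0.1},{"tx":0,"ty":0,"tz":-1,"wx":0,"wy":0,"wz":0,"claw":0.1}]'
```

```text
time_s: 12.32
tool_pos: [558.2, -246.7, 173.8]
tcp_rot: [-0.143, 0.99, 0.0, -0.001]
wrist_force: [-1.4, -0.1, -2.0]
grip_width: 15.9
```

```bash
python3 -m pendant '[{"tx":0,"ty":0,"tz":-0.7,"wx":0,"wy":0,"wz":0,"claw":0.1},{"tx":0,"ty":0,"tz":-0.7,"wx":0,"wy":0,"wz":0,"claw":0.1}]'; python3 ov.py scene 8 0 140 100 70 70 8
```

```text
time_s: 12.48
tool_pos: [558.5, -246.8, 173.5]
tcp_rot: [-0.143, 0.99, 0.0, -0.0]
wrist_force: [-0.5, -0.2, -2.5]
grip_width: 15.9
[ 558.53 -246.75  173.61] 0.28616417443132125 [-0.  -0.5 -2.6] [0.044 0.045 0.062] 12.5333
```

View pics/scene8_raw.png

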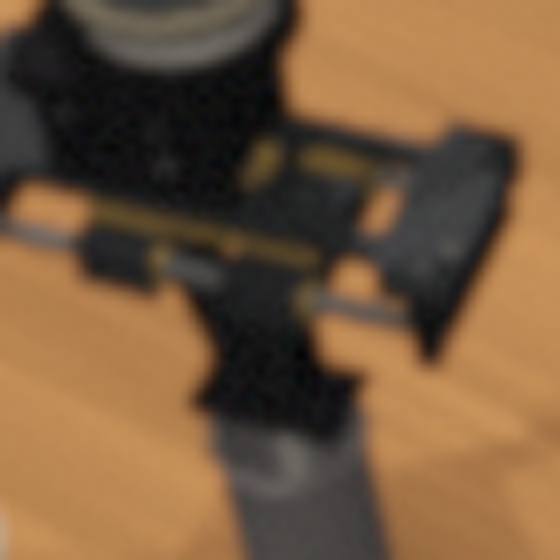

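```bash
python3 -m pendant '[{"tx":0,"ty":0,"tz":-1,"wx":0,"wy":0,"wz":0,"claw":0.1},{"tx":0,"ty":0,"tz":-1,"wx":0,"wy":0,"wz":0,"claw":0.1}]'
```

```text
time_s: 12.7
tool_pos: [558.6, -246.8, 172.8]
tcp_rot: [-0.143, 0.99, 0.0, -0.0]
wrist_force: [-0.0, 0.4, -1.4]
grip_width: 15.7
```

```bash
python3 -m pendant '[{"tx":0,"ty":0,"tz":-1,"wx":0,"wy":0,"wz":0,"claw":0.1},{"tx":0,"ty":0,"tz":-1,"wx":0,"wy":0,"wz":0,"claw":0.1}]'
```

```text
time_s: 12.87
tool_pos: [558.7, -246.8, 171.8]
tcp_rot: [-0.143, 0.99, -0.0, -0.0]
wrist_force: [-0.7, 0.6, -1.0]
grip_width: 15.6
```

```bash
python3 -m pendant '[{"tx":0,"ty":0,"tz":-1,"wx":0,"wy":0,"wz":0,"claw":0.1},{"tx":0,"ty":0,"tz":-1,"wx":0,"wy":0,"wz":0,"claw":0.1}]'
```

```text
time_s: 13.03
tool_pos: [558.8, -246.9, 171.2]
tcp_rot: [-0.143, 0.99, -0.0, 0.0]
wrist_force: [0.1, 0.1, -0.0]
grip_width: 15.9
```

```bash
python3 -m pendant '[{"tx":0,"ty":0,"tz":-0.7,"wx":0,"wy":0,"wz":0,"claw":0.1},{"tx":0,"ty":0,"tz":-0.7,"wx":0,"wy":0,"wz":0,"claw":0.1}]'
```

```text
time_s: 13.2
tool_pos: [558.9, -246.9, 171.0]
tcp_rot: [-0.143, 0.99, -0.0, 0.0]
wrist_force: [-1.2, 1.0, 4.4]
grip_width: 16.0
```

```bash
python3 -m pendant '[{"tx":0,"ty":0,"tz":-0.7,"wx":0,"wy":0,"wz":0,"claw":0.1},{"tx":0,"ty":0,"tz":-0.7,"wx":0,"wy":0,"wz":0,"claw":0.1}]'; python3 -c "
from plant import robot;s=robot.sense();print(s['wrist_force'],s['wrist_torque'])"
```

```text
time_s: 13.37
tool_pos: [559.0, -247.0, 170.8]
tcp_rot: [-0.143, 0.99, -0.0, 0.0]
wrist_force: [-1.3, 1.2, 7.2]
grip_width: 15.6
[-1.34182405  1.22291075  7.22096294] [0.36268115 0.42692967 0.02111184]
```

The stop has made contact: net force rose sharply to about 9 N after a snap-like drop. Lifting gently, then I'll check the piece is on.

```bash
python3 -m pendant '[{"tx":0,"ty":0,"tz":1.5,"wx":0,"wy":0,"wz":0,"claw":0.1},{"tx":0,"ty":0,"tz":4,"wx":0,"wy":0,"wz":0,"claw":0.1},{"tx":0,"ty":0,"tz":8,"wx":0,"wy":0,"wz":0,"claw":0.1},{"tx":0,"ty":0,"tz":14,"wx":0,"wy":0,"wz":0,"claw":0.1},{"tx":0,"ty":0,"tz":22,"wx":0,"wy":0,"wz":0,"claw":0.1},{"tx":0,"ty":0,"tz":30,"wx":0,"wy":0,"wz":0,"claw":0.1},{"tx":0,"ty":0,"tz":38,"wx":0,"wy":0,"wz":0,"claw":0.1},{"tx":0,"ty":0,"tz":46,"wx":0,"wy":0,"wz":0,"claw":0.1},{"tx":0,"ty":0,"tz":52,"wx":0,"wy":0,"wz":0,"claw":0.1},{"tx":0,"ty":0,"tz":55,"wx":0,"wy":0,"wz":0,"claw":0.1},{"tx":0,"ty":0,"tz":55,"wx":0,"wy":0,"wz":0,"claw":0.1},{"tx":0,"ty":0,"tz":55,"wx":0,"wy":0,"wz":0,"claw":0.1}]' 45; python3 ov.py scene 9 0 140 100 70 70 8;python3 ov.py top 9 0 140 100 70 70 8
```

```text
time_s: 14.37
tool_pos: [558.6, -246.7, 224.6]
tcp_rot: [-0.143, 0.99, -0.0, 0.0]
wrist_force: [-0.5, -0.1, -2.8]
grip_width: 16.4
[ 558.38 -246.59  224.16] 0.2862108950456108 [ 0.3  0.8 -2.4] [ 0.076  0.091 -0.051] 14.4167
[ 558.3  -246.55  223.95] 0.28619169193277094 [ 0.1 -0.1 -2. ] [0.068 0.023 0.015] 14.4667
```

View pics/scene9_raw.png

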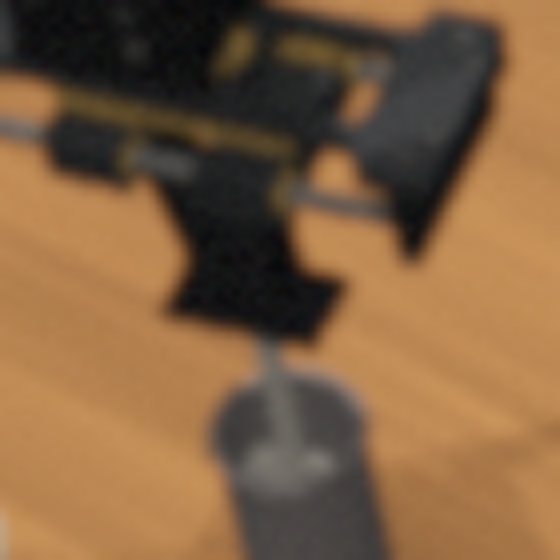

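```bash
python3 -m pendant '[{"tx":0,"ty":0,"tz":4,"wx":0,"wy":0,"wz":0,"claw":0.1},{"tx":0,"ty":0,"tz":12,"wx":0,"wy":0,"wz":0,"claw":0.1},{"tx":0,"ty":0,"tz":22,"wx":0,"wy":0,"wz":0,"claw":0.1},{"tx":0,"ty":0,"tz":34,"wx":0,"wy":0,"wz":0,"claw":0.1},{"tx":0,"ty":0,"tz":46,"wx":0,"wy":0,"wz":0,"claw":0.1},{"tx":0,"ty":0,"tz":58,"wx":0,"wy":0,"wz":0,"claw":0.1},{"tx":0,"ty":0,"tz":70,"wx":0,"wy":0,"wz":0,"claw":0.1},{"tx":0,"ty":0,"tz":82,"wx":0,"wy":0,"wz":0,"claw":0.1},{"tx":0,"ty":0,"tz":94,"wx":0,"wy":0,"wz":0,"claw":0.1},{"tx":0,"ty":0,"tz":104,"wx":0,"wy":0,"wz":0,"claw":0.1},{"tx":0,"ty":0,"tz":109,"wx":0,"wy":0,"wz":0,"claw":0.1},{"tx":0,"ty":0,"tz":110,"wx":0,"wy":0,"wz":0,"claw":0.1},{"tx":0,"ty":0,"tz":110,"wx":0,"wy":0,"wz":0,"claw":0.1},{"tx":0,"ty":0,"tz":110,"wx":0,"wy":0,"wz":0,"claw":0.1}]' 45; python3 ov.py scene 10 0 130 70 75 85 8
```

```text
time_s: 15.63
tool_pos: [558.3, -246.5, 333.8]
tcp_rot: [-0.143, 0.99, 0.0, -0.001]
wrist_force: [-0.0, 0.4, -1.4]
grip_width: 16.0
[ 558.2  -246.49  333.56] 0.2861930574520679 [ 0.2 -0.8 -1.6] [ 0.07  -0.004 -0.022] 15.6833
```

View pics/scene10_raw.png

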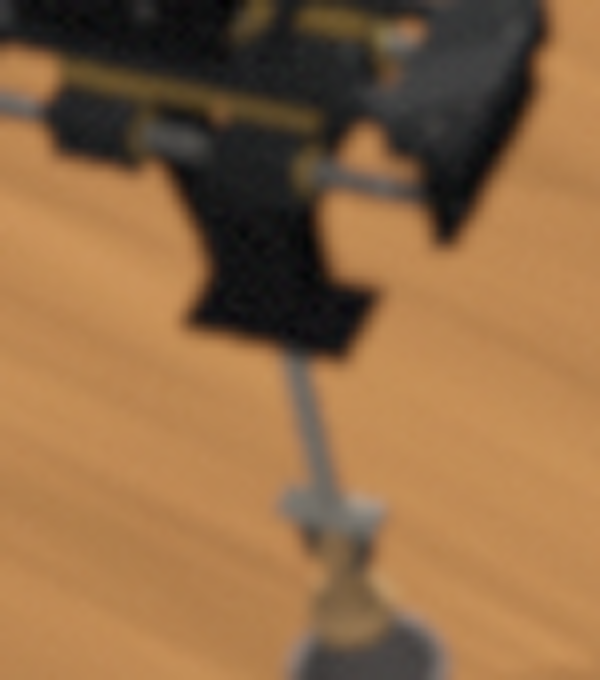

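The piece hangs upright in the claw, clear of the rim: scene crop (350,600), cap in the jaws at (345,545). Moving over the plinth gently.

```bash
python3 -m pendant '[{"tx":0,"ty":4,"tz":0,"wx":0,"wy":0,"wz":0,"claw":0.1},{"tx":0,"ty":12,"tz":0,"wx":0,"wy":0,"wz":0,"claw":0.1},{"tx":0,"ty":24,"tz":0,"wx":0,"wy":0,"wz":0,"claw":0.1},{"tx":0,"ty":40,"tz":0,"wx":0,"wy":0,"wz":0,"claw":0.1},{"tx":0.5,"ty":58,"tz":0,"wx":0,"wy":0,"wz":0,"claw":0.1},{"tx":0.5,"ty":76,"tz":0,"wx":0,"wy":0,"wz":0,"claw":0.1},{"tx":0.5,"ty":94,"tz":0,"wx":0,"wy":0,"wz":0,"claw":0.1},{"tx":1,"ty":112,"tz":0,"wx":0,"wy":0,"wz":0,"claw":0.1},{"tx":1,"ty":130,"tz":0,"wx":0,"wy":0,"wz":0,"claw":0.1},{"tx":1,"ty":148,"tz":0,"wx":0,"wy":0,"wz":0,"claw":0.1},{"tx":1.5,"ty":166,"tz":0,"wx":0,"wy":0,"wz":0,"claw":0.1},{"tx":1.5,"ty":184,"tz":0,"wx":0,"wy":0,"wz":0,"claw":0.1},{"tx":2,"ty":202,"tz":0,"wx":0,"wy":0,"wz":0,"claw":0.1},{"tx":2,"ty":218,"tz":0,"wx":0,"wy":0,"wz":0,"claw":0.1},{"tx":2,"ty":230,"tz":0,"wx":0,"wy":0,"wz":0,"claw":0.1},{"tx":2,"ty":237,"tz":0,"wx":0,"wy":0,"wz":0,"claw":0.1},{"tx":2,"ty":240,"tz":0,"wx":0,"wy":0,"wz":0,"claw":0.1},{"tx":2,"ty":240,"tz":0,"wx":0,"wy":0,"wz":0,"claw":0.1},{"tx":2,"ty":240,"tz":0,"wx":0,"wy":0,"wz":0,"claw":0.1}]' 45
python3 -m pendant '[{"tx":0,"ty":0,"tz":-6,"wx":0,"wy":0,"wz":0,"claw":0.1},{"tx":0,"ty":0,"tz":-18,"wx":0,"wy":0,"wz":0,"claw":0.1},{"tx":0,"ty":0,"tz":-34,"wx":0,"wy":0,"wz":0,"claw":0.1},{"tx":0,"ty":0,"tz":-50,"wx":0,"wy":0,"wz":0,"claw":0.1},{"tx":0,"ty":0,"tz":-66,"wx":0,"wy":0,"wz":0,"claw":0.1},{"tx":0,"ty":0,"tz":-82,"wx":0,"wy":0,"wz":0,"claw":0.1},{"tx":0,"ty":0,"tz":-98,"wx":0,"wy":0,"wz":0,"claw":0.1},{"tx":0,"ty":0,"tz":-110,"wx":0,"wy":0,"wz":0,"claw":0.1},{"tx":0,"ty":0,"tz":-117,"wx":0,"wy":0,"wz":0,"claw":0.1},{"tx":0,"ty":0,"tz":-120,"wx":0,"wy":0,"wz":0,"claw":0.1},{"tx":0,"ty":0,"tz":-120,"wx":0,"wy":0,"wz":0,"claw":0.1},{"tx":0,"ty":0,"tz":-120,"wx":0,"wy":0,"wz":0,"claw":0.1},{"tx":0,"ty":0,"tz":-120,"wx":0,"wy":0,"wz":0,"claw":0.1}]'
python3 ov.py scene 11 0 205 140 80 100 7;python3 ov.py top 11 0 240 160 60 60 10
```

```text
time_s: 17.27
tool_pos: [560.7, -7.1, 334.5]
tcp_rot: [-0.143, 0.99, -0.0, -0.0]
wrist_force: [0.3, -0.5, -2.5]
grip_width: 15.9
time_s: 18.35
tool_pos: [561.4, -7.1, 215.3]
tcp_rot: [-0.143, 0.99, -0.0, 0.001]
wrist_force: [-0.1, 0.1, -1.9]
grip_width: 15.8
[561.36  -7.02 215.38] 0.2860848002970817 [-0.1 -0.7 -1.8] [ 0.098  0.046 -0.007] 18.4
[561.24  -6.94 215.33] 0.2861958013280379 [-0.2 -0.4 -1.8] [ 0.041  0.013 -0.012] 18.45
```

View pics/scene11_raw.png

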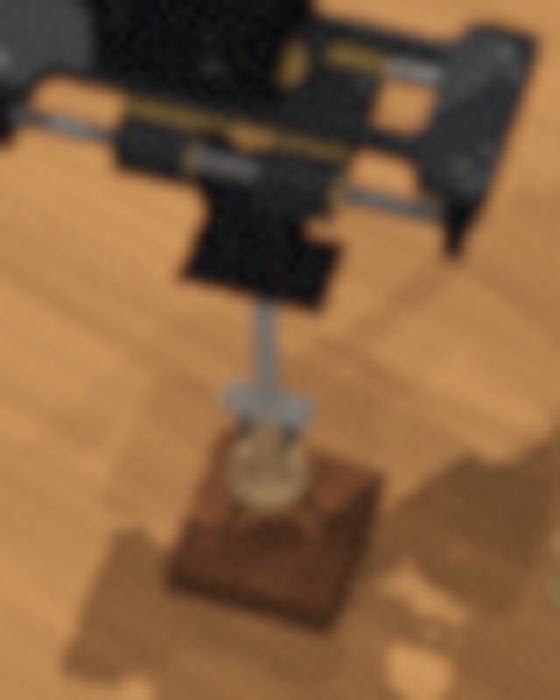

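View pics/top11_raw.png

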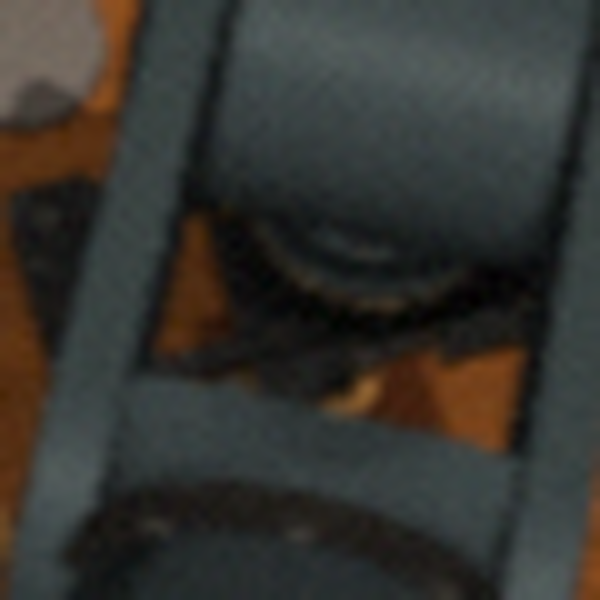

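```bash
cat > foot.py <<'E'
import sys
from h import *
f,cx,cy,zf,x0,y0,w,h,k,out=sys.argv[1],*map(float,sys.argv[2:5]),*map(int,sys.argv[5:10]),sys.argv[10]
n="top" if "top" in f else "scene"
im=cv2.imread(f);c=cv2.resize(im[y0:y0+h,x0:x0+w],None,fx=k,fy=k,interpolation=cv2.INTER_CUBIC)
a=np.linspace(0,6.283,60)
for z,r,X,Y,col in((zf,16,cx,cy,(0,0,255)),(zf+8,16,cx,cy,(0,0,255)),(zf+35,8,cx,cy,(255,0,0)),(22,18.5,560,-6.5,(0,255,0)),(12,18.5,560,-6.5,(0,160,0))):
    q=((proj(n,np.c_[X+r*np.cos(a),Y+r*np.sin(a),a*0+z])-[x0,y0]+.5)*k-.5).astype(np.int32);cv2.polylines(c,[q],True,col,1)
x=np.array([np.cos(.286),np.sin(.286),0]);y=np.array([-x[1],x[0],0])
P=np.array([np.array([560,-6.5,22])+37.5*(i*x+j*y) for i,j in((1,1),(1,-1),(-1,-1),(-1,1))])
cv2.polylines(c,[((proj(n,P)-[x0,y0]+.5)*k-.5).astype(np.int32)],True,(0,255,255),1)
cv2.imwrite(out,c)
E
python3 foot.py pics/scene11.png 560.3 -7.2 53.3 220 180 50 55 12 pics/f11.png
python3 foot.py pics/scene0.png 560 -6.5 12 220 180 50 55 12 pics/f0.png
python3 -c "
import cv2,numpy as np
cv2.imwrite('pics/ff.png',np.hstack([cv2.resize(cv2.imread('pics/f11.png'),(400,440)),cv2.resize(cv2.imread('pics/f0.png'),(400,440))]))"
```

```text
(no output)
```

View pics/f11.png

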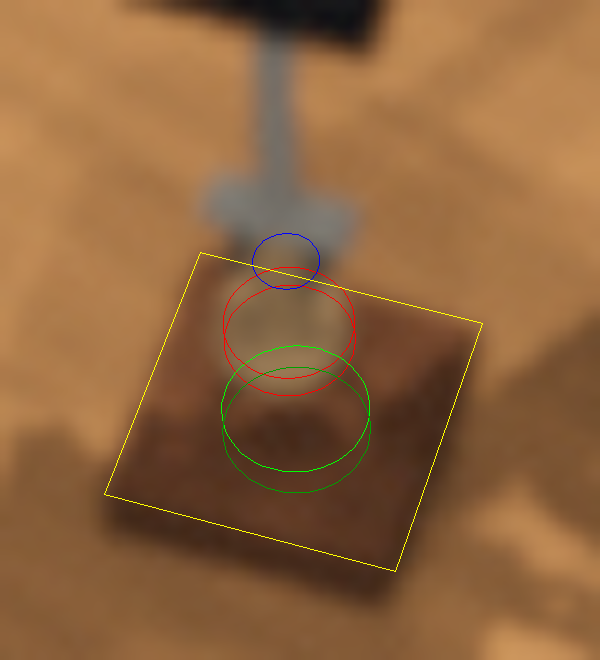

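View pics/f0.png

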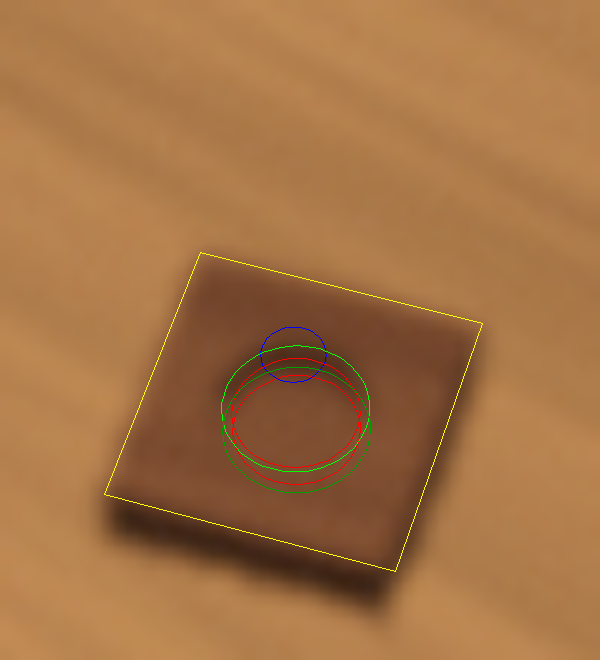

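Run:
```python
from h import *
im=cv2.imread("pics/scene11.png");h=cv2.cvtColor(im,cv2.COLOR_BGR2HSV)
print("cols 234..252")
for r in range(200,216): print(r,h[r,234:253,2].tolist(), h[r,234:253,1].tolist())
# predictions
print(proj("scene",[[560.3,-7.2,200],[560.3,-7.2,150],[560.3,-7.2,110],[560.3,-7.2,57]]))
for r in(180,184,186,188,190): print(r,h[r,236:252,1].tolist())
```

```text
cols 234..252
200 [170, 167, 161, 151, 132, 104, 96, 112, 125, 127, 121, 113, 109, 117, 131, 147, 159, 163, 160] [146, 147, 147, 145, 131, 103, 72, 84, 86, 78, 65, 45, 30, 37, 68, 106, 135, 142, 145]
201 [170, 163, 148, 133, 117, 97, 101, 119, 130, 129, 121, 104, 94, 110, 138, 155, 163, 164, 164] [147, 145, 152, 150, 137, 113, 98, 111, 110, 107, 97, 76, 54, 74, 103, 127, 141, 148, 143]
202 [166, 154, 132, 116, 109, 107, 117, 126, 132, 131, 122, 103, 92, 117, 142, 157, 163, 165, 165] [147, 149, 155, 152, 136, 119, 111, 111, 114, 119, 111, 99, 89, 113, 133, 143, 144, 147, 148]
203 [160, 144, 123, 116, 121, 135, 139, 132, 131, 129, 121, 105, 111, 131, 145, 151, 154, 159, 162] [147, 154, 153, 154, 139, 123, 116, 116, 115, 113, 112, 100, 106, 123, 141, 149, 149, 148, 146]
204 [155, 134, 118, 120, 133, 145, 144, 132, 129, 127, 119, 114, 129, 144, 141, 136, 139, 144, 150] [151, 152, 156, 147, 132, 121, 117, 118, 115, 114, 116, 110, 111, 117, 134, 148, 150, 154, 148]
205 [155, 130, 119, 121, 130, 136, 130, 127, 126, 127, 124, 123, 136, 147, 139, 124, 119, 122, 129] [150, 153, 152, 143, 129, 
[... 1806 characters left out ...]
 159]
215 [100, 99, 93, 87, 89, 93, 87, 80, 76, 72, 72, 73, 75, 84, 96, 100, 92, 77, 70] [153, 152, 154, 158, 158, 154, 164, 153, 151, 156, 156, 150, 160, 158, 154, 158, 155, 159, 171]
[[242.35415701 178.11096225]
 [242.83971827 188.93834538]
 [243.20437586 197.07887176]
 [243.65807421 207.2181042 ]]
180 [150, 127, 101, 90, 55, 23, 38, 36, 31, 33, 21, 11, 29, 20, 62, 147]
184 [142, 145, 143, 140, 125, 84, 41, 48, 94, 133, 148, 148, 152, 151, 150, 146]
186 [145, 143, 147, 140, 124, 86, 40, 53, 101, 135, 145, 147, 143, 142, 145, 142]
188 [143, 143, 144, 139, 129, 89, 46, 53, 102, 134, 143, 144, 145, 143, 145, 149]
190 [144, 144, 144, 142, 127, 91, 42, 45, 92, 131, 144, 144, 148, 147, 146, 144]
```

```bash
python3 -m pendant '[{"tx":-1,"ty":0.6,"tz":-4,"wx":0,"wy":0,"wz":0,"claw":0.1},{"tx":-2,"ty":1.3,"tz":-10,"wx":0,"wy":0,"wz":0,"claw":0.1},{"tx":-2,"ty":1.3,"tz":-16,"wx":0,"wy":0,"wz":0,"claw":0.1},{"tx":-2,"ty":1.3,"tz":-21,"wx":0,"wy":0,"wz":0,"claw":0.1},{"tx":-2,"ty":1.3,"tz":-24,"wx":0,"wy":0,"wz":0,"claw":0.1},{"tx":-2,"ty":1.3,"tz":-26,"wx":0,"wy":0,"wz":0,"claw":0.1},{"tx":-2,"ty":1.3,"tz":-26,"wx":0,"wy":0,"wz":0,"claw":0.1},{"tx":-2,"ty":1.3,"tz":-26,"wx":0,"wy":0,"wz":0,"claw":0.1},{"tx":-2,"ty":1.3,"tz":-26,"wx":0,"wy":0,"wz":0,"claw":0.1},{"tx":-2,"ty":1.3,"tz":-26,"wx":0,"wy":0,"wz":0,"claw":0.1}]'
python3 ov.py scene 12 0 205 140 80 100 7
python3 foot.py pics/scene12.png 560 -6.5 27 220 180 50 55 12 pics/f12.png
python3 - <<'E'
from h import *
im=cv2.imread("pics/scene12.png");h=cv2.cvtColor(im,cv2.COLOR_BGR2HSV)
for r in range(203,222): print(r,h[r,234:253,1].tolist())
print(proj("scene",[[560,-6.5,31]]))
E
```

```text
time_s: 19.28
tool_pos: [558.9, -5.5, 188.7]
tcp_rot: [-0.143, 0.99, -0.0, 0.0]
wrist_force: [0.8, 0.0, -2.7]
grip_width: 15.5
[558.88  -5.52 188.73] 0.2862133782590155 [-0.3 -0.4 -2.1] [0.062 0.028 0.064] 19.3333
203 [147, 153, 148, 126, 90, 57, 35, 28, 29, 31, 32, 26, 27, 24, 24, 36, 73, 119, 141]
204 [149, 156, 156, 152, 133, 101, 59, 43, 50, 56, 54, 42, 32, 30, 25, 37, 82, 127, 148]
205 [150, 153, 153, 156, 156, 130, 99, 83, 90, 95, 87, 74, 56, 34, 33, 50, 92, 133, 153]
206 [150, 155, 155, 155, 150, 143, 118, 105, 112, 112, 115, 105, 87, 57, 58, 85, 123, 149, 159]
207 [152, 158, 157, 153, 151, 140, 121, 116, 116, 117, 119, 108, 97, 87, 105, 128, 144, 156, 160]
208 [157, 154, 153, 153, 149, 136, 123, 120, 115, 117, 113, 112, 100, 104, 115, 131, 144, 155, 153]
209 [155, 159, 153, 155, 146, 131, 122, 117, 117, 118, 112, 115, 113, 112, 114, 126, 138, 154, 156]
210 [149, 151, 155, 149, 145, 129, 120, 117, 118, 114, 114, 116, 116, 115, 114, 116, 134, 148, 155]
211 [157, 153, 152, 157, 147, 124, 119, 117, 115, 116, 118, 116, 117, 119, 117, 119, 135, 150, 158]
212 [162, 156, 157, 158, 13
[... 302 characters left out ...]
 140, 126, 120, 112, 113, 113, 116, 113, 115, 123, 134, 155, 153, 154]
216 [160, 156, 156, 152, 150, 147, 136, 128, 124, 123, 118, 120, 121, 131, 140, 145, 149, 160, 152]
217 [149, 154, 170, 151, 163, 152, 147, 144, 140, 136, 132, 136, 139, 133, 157, 152, 155, 143, 154]
218 [151, 155, 147, 161, 155, 161, 161, 159, 150, 156, 149, 153, 159, 155, 160, 161, 152, 155, 160]
219 [157, 165, 150, 161, 158, 156, 161, 154, 159, 155, 160, 155, 158, 157, 157, 162, 155, 158, 157]
220 [155, 149, 158, 154, 161, 154, 158, 150, 160, 163, 163, 156, 148, 154, 157, 158, 157, 158, 156]
221 [165, 158, 149, 159, 156, 153, 164, 159, 161, 155, 150, 156, 161, 158, 163, 153, 162, 151, 156]
[[244.12081635 211.98073409]]
```

View pics/f12.png

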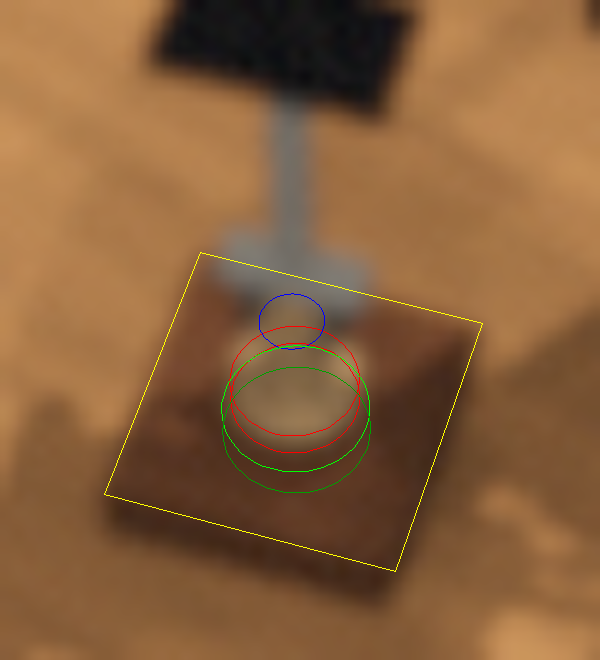

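The foot is centred on the recess in the scene view: measured column 244.15 against 244.1 predicted. Lowering into it.

```bash
python3 -m pendant '[{"tx":0,"ty":0,"tz":-2,"wx":0,"wy":0,"wz":0,"claw":0.1},{"tx":0,"ty":0,"tz":-4,"wx":0,"wy":0,"wz":0,"claw":0.1},{"tx":0,"ty":0,"tz":-6,"wx":0,"wy":0,"wz":0,"claw":0.1},{"tx":0,"ty":0,"tz":-8,"wx":0,"wy":0,"wz":0,"claw":0.1},{"tx":0,"ty":0,"tz":-10,"wx":0,"wy":0,"wz":0,"claw":0.1},{"tx":0,"ty":0,"tz":-12,"wx":0,"wy":0,"wz":0,"claw":0.1},{"tx":0,"ty":0,"tz":-12,"wx":0,"wy":0,"wz":0,"claw":0.1},{"tx":0,"ty":0,"tz":-12,"wx":0,"wy":0,"wz":0,"claw":0.1},{"tx":0,"ty":0,"tz":-12,"wx":0,"wy":0,"wz":0,"claw":0.1}]'
python3 ov.py scene 13 0 205 140 80 100 7
python3 foot.py pics/scene13.png 560 -6.5 15 220 180 50 55 12 pics/f13.png
```

```text
time_s: 20.08
tool_pos: [558.7, -5.5, 176.5]
tcp_rot: [-0.143, 0.99, -0.0, 0.0]
wrist_force: [-0.2, 0.1, -2.4]
grip_width: 16.0
[558.77  -5.53 176.52] 0.28621467862217376 [ 0.5 -0.3 -1.8] [ 0.044 -0.007  0.02 ] 20.1333
```

View pics/f13.png

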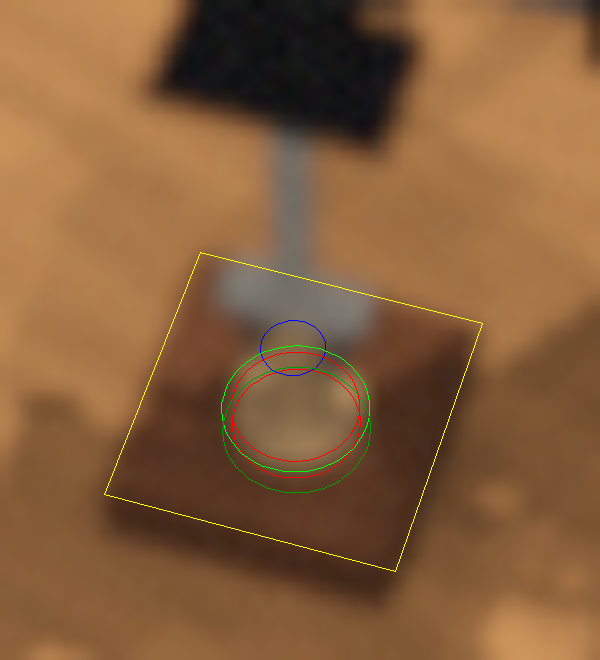

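```bash
python3 -m pendant '[{"tx":0,"ty":0,"tz":-1,"wx":0,"wy":0,"wz":0,"claw":0.1},{"tx":0,"ty":0,"tz":-1.5,"wx":0,"wy":0,"wz":0,"claw":0.1},{"tx":0,"ty":0,"tz":-1.5,"wx":0,"wy":0,"wz":0,"claw":0.1},{"tx":0,"ty":0,"tz":-1.5,"wx":0,"wy":0,"wz":0,"claw":0.1}]'
```

```text
time_s: 20.47
tool_pos: [558.6, -5.5, 174.9]
tcp_rot: [-0.143, 0.99, 0.0, -0.0]
wrist_force: [0.5, 0.9, -2.1]
grip_width: 15.9
```

```bash
python3 -m pendant '[{"tx":0,"ty":0,"tz":-1,"wx":0,"wy":0,"wz":0,"claw":0.1},{"tx":0,"ty":0,"tz":-1.5,"wx":0,"wy":0,"wz":0,"claw":0.1},{"tx":0,"ty":0,"tz":-1.5,"wx":0,"wy":0,"wz":0,"claw":0.1},{"tx":0,"ty":0,"tz":-1.5,"wx":0,"wy":0,"wz":0,"claw":0.1}]'
```

```text
time_s: 20.8
tool_pos: [558.7, -5.5, 173.5]
tcp_rot: [-0.143, 0.99, -0.0, 0.0]
wrist_force: [-0.5, -0.1, -2.0]
grip_width: 15.7
```

```bash
python3 -m pendant '[{"tx":0,"ty":0,"tz":-0.7,"wx":0,"wy":0,"wz":0,"claw":0.1},{"tx":0,"ty":0,"tz":-0.7,"wx":0,"wy":0,"wz":0,"claw":0.1},{"tx":0,"ty":0,"tz":-0.7,"wx":0,"wy":0,"wz":0,"claw":0.1}]'
```

```text
time_s: 21.05
tool_pos: [558.7, -5.5, 172.8]
tcp_rot: [-0.143, 0.99, -0.0, 0.0]
wrist_force: [-0.3, -0.4, -2.6]
grip_width: 16.0
```

```bash
python3 -m pendant '[{"tx":0,"ty":0,"tz":-0.7,"wx":0,"wy":0,"wz":0,"claw":0.1},{"tx":0,"ty":0,"tz":-0.7,"wx":0,"wy":0,"wz":0,"claw":0.1},{"tx":0,"ty":0,"tz":-0.7,"wx":0,"wy":0,"wz":0,"claw":0.1}]'
```

```text
time_s: 21.3
tool_pos: [558.6, -5.5, 172.0]
tcp_rot: [-0.143, 0.99, -0.0, -0.0]
wrist_force: [-0.5, -0.7, -1.3]
grip_width: 15.7
```

```bash
python3 -m pendant '[{"tx":0,"ty":0,"tz":-0.5,"wx":0,"wy":0,"wz":0,"claw":0.1},{"tx":0,"ty":0,"tz":-0.5,"wx":0,"wy":0,"wz":0,"claw":0.1},{"tx":0,"ty":0,"tz":-0.5,"wx":0,"wy":0,"wz":0,"claw":0.1}]'
```

```text
time_s: 21.55
tool_pos: [558.8, -5.5, 171.8]
tcp_rot: [-0.143, 0.99, -0.0, 0.0]
wrist_force: [-0.9, -0.6, 0.5]
grip_width: 15.7
```

The stop touched at TCP 172.0, exactly where it should with the foot on the recess floor. Backing off 1 mm and looking.

```bash
python3 -m pendant '[{"tx":0,"ty":0,"tz":1.4,"wx":0,"wy":0,"wz":0,"claw":0.1},{"tx":0,"ty":0,"tz":1.4,"wx":0,"wy":0,"wz":0,"claw":0.1},{"tx":0,"ty":0,"tz":1.4,"wx":0,"wy":0,"wz":0,"claw":0.1},{"tx":0,"ty":0,"tz":1.4,"wx":0,"wy":0,"wz":0,"claw":0.1}]'; python3 ov.py scene 14 0 205 140 80 100 7
python3 foot.py pics/scene14.png 560 -6.5 12 220 180 50 55 12 pics/f14.png
```

```text
time_s: 21.88
tool_pos: [558.6, -5.5, 172.8]
tcp_rot: [-0.143, 0.99, 0.0, -0.0]
wrist_force: [0.2, -0.1, -2.2]
grip_width: 15.6
[558.61  -5.49 172.82] 0.2862273194780609 [-0.6 -0.3 -1.6] [ 0.056 -0.012  0.004] 21.9333
```

View pics/f14.png

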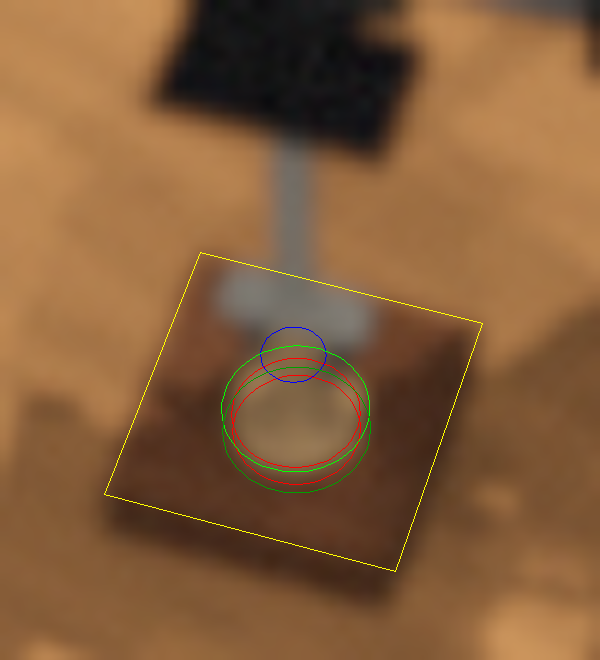

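```bash
python3 -m pendant '[{"tx":-1,"ty":-0.3,"tz":0,"wx":0,"wy":0,"wz":0,"claw":0.1},{"tx":-2.9,"ty":-0.85,"tz":0,"wx":0,"wy":0,"wz":0,"claw":0.1},{"tx":-4.8,"ty":-1.4,"tz":0,"wx":0,"wy":0,"wz":0,"claw":0.1},{"tx":-6.7,"ty":-1.97,"tz":0,"wx":0,"wy":0,"wz":0,"claw":0.1},{"tx":-8.6,"ty":-2.53,"tz":0,"wx":0,"wy":0,"wz":0,"claw":0.1},{"tx":-10.5,"ty":-3.1,"tz":0,"wx":0,"wy":0,"wz":0,"claw":0.1},{"tx":-10.5,"ty":-3.1,"tz":0,"wx":0,"wy":0,"wz":0,"claw":0.1}]'; python3 ov.py scene 15 0 205 140 80 100 7
```

```text
time_s: 22.52
tool_pos: [547.6, -8.6, 172.9]
tcp_rot: [-0.143, 0.99, 0.0, -0.0]
wrist_force: [-0.7, -0.4, -1.2]
grip_width: 15.6
[547.89  -8.65 172.97] 0.2860051966805157 [-0.7  0.2 -0.6] [ 0.014  0.07  -0.025] 22.5667
```

View pics/scene15_raw.png

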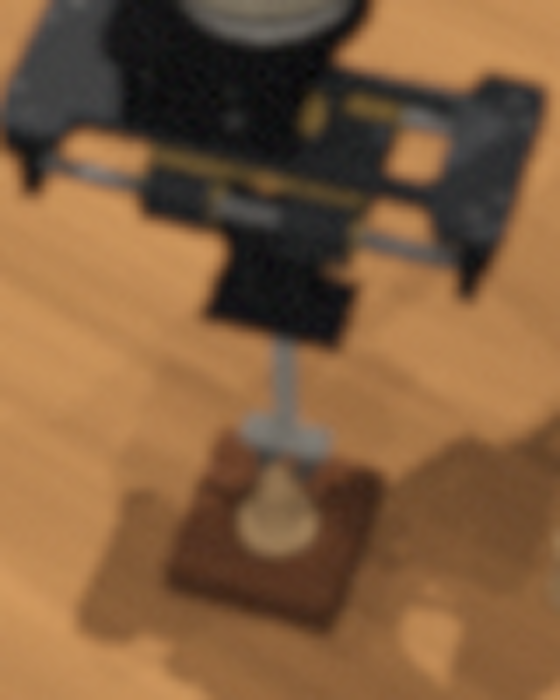

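The piece stays upright at scene crop (278,500) while the claw slides back. Continuing.

```bash
python3 -m pendant '[{"tx":-2,"ty":-0.6,"tz":0,"wx":0,"wy":0,"wz":0,"claw":0.1},{"tx":-4.8,"ty":-1.4,"tz":0,"wx":0,"wy":0,"wz":0,"claw":0.1},{"tx":-7.7,"ty":-2.3,"tz":0,"wx":0,"wy":0,"wz":0,"claw":0.1},{"tx":-10.5,"ty":-3.1,"tz":0,"wx":0,"wy":0,"wz":0,"claw":0.1},{"tx":-13.4,"ty":-4,"tz":0,"wx":0,"wy":0,"wz":0,"claw":0.1},{"tx":-17.3,"ty":-5.1,"tz":0,"wx":0,"wy":0,"wz":0,"claw":0.1},{"tx":-20,"ty":-5.9,"tz":0,"wx":0,"wy":0,"wz":0,"claw":0.1},{"tx":-20,"ty":-5.9,"tz":0,"wx":0,"wy":0,"wz":0,"claw":0.1}]'; python3 ov.py scene 16 0 205 140 80 100 7
```

```text
time_s: 23.23
tool_pos: [527.2, -14.5, 172.9]
tcp_rot: [-0.142, 0.99, 0.0, -0.0]
wrist_force: [-0.7, -0.1, -1.6]
grip_width: 15.7
[527.78 -14.56 172.97] 0.2859194636012199 [-0.4 -0.1 -0.6] [ 0.063  0.037 -0.009] 23.2833
```

View pics/scene16_raw.png

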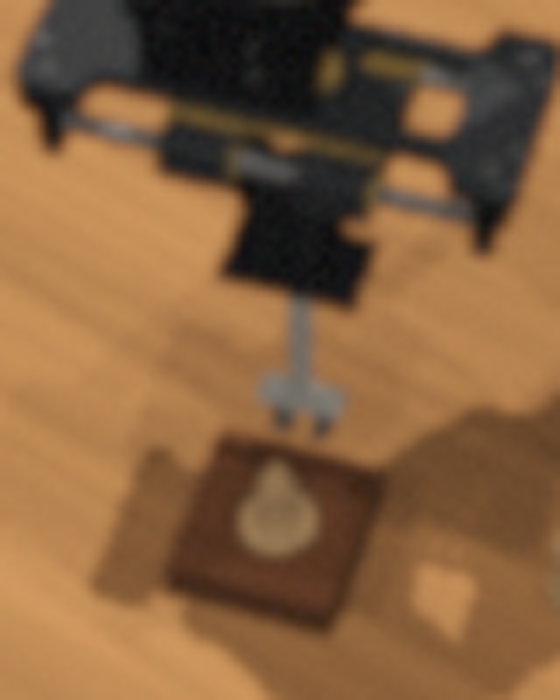

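Released: the piece stands alone on the plinth with the claw clear behind it. Lifting and carrying the picker back.

```bash
python3 -m pendant '[{"tx":0,"ty":0,"tz":8,"wx":0,"wy":0,"wz":0,"claw":0.1},{"tx":0,"ty":0,"tz":24,"wx":0,"wy":0,"wz":0,"claw":0.1},{"tx":0,"ty":0,"tz":44,"wx":0,"wy":0,"wz":0,"claw":0.1},{"tx":0,"ty":0,"tz":66,"wx":0,"wy":0,"wz":0,"claw":0.1},{"tx":0,"ty":0,"tz":88,"wx":0,"wy":0,"wz":0,"claw":0.1},{"tx":0,"ty":0,"tz":108,"wx":0,"wy":0,"wz":0,"claw":0.1},{"tx":0,"ty":0,"tz":122,"wx":0,"wy":0,"wz":0,"claw":0.1},{"tx":1,"ty":10,"tz":127,"wx":0,"wy":0,"wz":0,"claw":0.1},{"tx":3,"ty":32,"tz":127,"wx":0,"wy":0,"wz":0,"claw":0.1},{"tx":6,"ty":60,"tz":127,"wx":0,"wy":0,"wz":0,"claw":0.1},{"tx":9,"ty":90,"tz":127,"wx":0,"wy":0,"wz":0,"claw":0.1},{"tx":12,"ty":120,"tz":127,"wx":0,"wy":0,"wz":0,"claw":0.1},{"tx":15,"ty":150,"tz":127,"wx":0,"wy":0,"wz":0,"claw":0.1},{"tx":18,"ty":180,"tz":127,"wx":0,"wy":0,"wz":0,"claw":0.1},{"tx":21,"ty":206,"tz":127,"wx":0,"wy":0,"wz":0,"claw":0.1},{"tx":23,"ty":224,"tz":127,"wx":0,"wy":0,"wz":0,"claw":0.1},{"tx":23.3,"ty":231.5,"tz":127,"wx":0,"wy":0,"wz":0,"claw":0.1},{"tx":23.3,"ty":231.5,"tz":127,"wx":0,"wy":0,"wz":0,"claw":0.1},{"tx":23.3,"ty":231.5,"tz":127,"wx":0,"wy":0,"wz":0,"claw":0.1},{"tx":23.3,"ty":231.5,"tz":127,"wx":0,"wy":0,"wz":0,"claw":0.1}]'; python3 -m pendant '[{"tx":0,"ty":0,"tz":0,"wx":0,"wy":0,"wz":0,"claw":0.1},{"tx":0,"ty":0,"tz":0,"wx":0,"wy":0,"wz":0,"claw":0.1},{"tx":0,"ty":0,"tz":0,"wx":0,"wy":0,"wz":0,"claw":0.1}]'; python3 ov.py scene 17 0 290 180 55 55 10
```

```text
time_s: 24.95
tool_pos: [551.2, 216.0, 299.7]
tcp_rot: [-0.142, 0.99, -0.0, -0.0]
wrist_force: [-0.5, -0.9, -1.8]
grip_width: 15.9
time_s: 25.2
tool_pos: [551.6, 216.1, 300.0]
tcp_rot: [-0.142, 0.99, -0.0, 0.0]
wrist_force: [0.3, 0.2, -1.5]
grip_width: 16.0
[551.58 216.21 300.06] 0.2849600379416659 [-0.2 -0.5 -1.8] [ 0.087  0.009 -0.002] 25.25
```

View pics/scene17_ov.png

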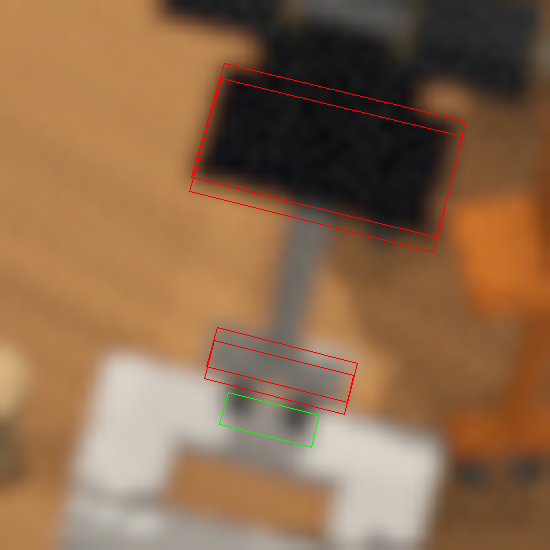

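Same picture as when it was lifted out. Lowering through the slot.

```bash
python3 -m pendant '[{"tx":0,"ty":0.8,"tz":-6,"wx":0,"wy":0,"wz":0,"claw":0.1},{"tx":0,"ty":0.8,"tz":-14,"wx":0,"wy":0,"wz":0,"claw":0.1},{"tx":0,"ty":0.8,"tz":-22,"wx":0,"wy":0,"wz":0,"claw":0.1},{"tx":0,"ty":0.8,"tz":-30,"wx":0,"wy":0,"wz":0,"claw":0.1},{"tx":0,"ty":0.8,"tz":-38,"wx":0,"wy":0,"wz":0,"claw":0.1},{"tx":0,"ty":0.8,"tz":-46,"wx":0,"wy":0,"wz":0,"claw":0.1},{"tx":0,"ty":0.8,"tz":-54,"wx":0,"wy":0,"wz":0,"claw":0.1},{"tx":0,"ty":0.8,"tz":-54,"wx":0,"wy":0,"wz":0,"claw":0.1}]'; python3 ov.py scene 18 0 290 180 55 85 7
```

```text
time_s: 25.92
tool_pos: [550.2, 217.5, 243.6]
tcp_rot: [-0.143, 0.99, -0.0, -0.002]
wrist_force: [-1.6, -0.8, -1.1]
grip_width: 15.8
[550.69 217.68 244.58] 0.28619477030201224 [-0.1 -1.2 -1.2] [ 0.084  0.011 -0.03 ] 25.9667
```

View pics/scene18_raw.png

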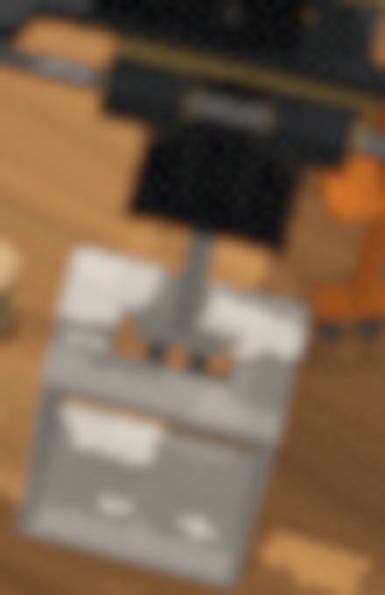

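The jaws are entering the slot centrally with no contact force. Going on down.

```bash
python3 -m pendant '[{"tx":0,"ty":0,"tz":-8,"wx":0,"wy":0,"wz":0,"claw":0.1},{"tx":0,"ty":0,"tz":-18,"wx":0,"wy":0,"wz":0,"claw":0.1},{"tx":0,"ty":0,"tz":-29,"wx":0,"wy":0,"wz":0,"claw":0.1},{"tx":0,"ty":0,"tz":-40,"wx":0,"wy":0,"wz":0,"claw":0.1},{"tx":0,"ty":0,"tz":-51,"wx":0,"wy":0,"wz":0,"claw":0.1},{"tx":0,"ty":0,"tz":-62,"wx":0,"wy":0,"wz":0,"claw":0.1},{"tx":0,"ty":0,"tz":-73,"wx":0,"wy":0,"wz":0,"claw":0.1},{"tx":0,"ty":0,"tz":-83,"wx":0,"wy":0,"wz":0,"claw":0.1},{"tx":0,"ty":0,"tz":-91,"wx":0,"wy":0,"wz":0,"claw":0.1},{"tx":0,"ty":0,"tz":-97,"wx":0,"wy":0,"wz":0,"claw":0.1},{"tx":0,"ty":0,"tz":-100.5,"wx":0,"wy":0,"wz":0,"claw":0.1},{"tx":0,"ty":0,"tz":-101,"wx":0,"wy":0,"wz":0,"claw":0.1},{"tx":0,"ty":0,"tz":-101,"wx":0,"wy":0,"wz":0,"claw":0.1}]'
```

```text
time_s: 27.05
tool_pos: [551.6, 217.8, 145.0]
tcp_rot: [-0.143, 0.99, 0.0, 0.0]
wrist_force: [-0.6, -0.0, -1.5]
grip_width: 15.7
```

```bash
python3 -m pendant '[{"tx":0,"ty":0,"tz":-1,"wx":0,"wy":0,"wz":0,"claw":0.1},{"tx":0,"ty":0,"tz":-2,"wx":0,"wy":0,"wz":0,"claw":0.1},{"tx":0,"ty":0,"tz":-2,"wx":0,"wy":0,"wz":0,"claw":0.1},{"tx":0,"ty":0,"tz":-2,"wx":0,"wy":0,"wz":0,"claw":0.1}]'
```

```text
time_s: 27.38
tool_pos: [551.6, 217.8, 143.2]
tcp_rot: [-0.143, 0.99, 0.0, 0.0]
wrist_force: [-0.1, 0.8, -1.3]
grip_width: 15.9
```

```bash
python3 -m pendant '[{"tx":0,"ty":0,"tz":-0.7,"wx":0,"wy":0,"wz":0,"claw":0.1},{"tx":0,"ty":0,"tz":-1,"wx":0,"wy":0,"wz":0,"claw":0.1},{"tx":0,"ty":0,"tz":-1,"wx":0,"wy":0,"wz":0,"claw":0.1},{"tx":0,"ty":0,"tz":-1,"wx":0,"wy":0,"wz":0,"claw":0.1}]'; python3 ov.py scene 19 0 270 170 80 95 6
```

```text
time_s: 27.72
tool_pos: [551.6, 217.8, 142.0]
tcp_rot: [-0.143, 0.99, -0.0, 0.0]
wrist_force: [0.1, 0.4, -0.9]
grip_width: 15.8
[551.53 217.84 142.03] 0.28622056511333316 [ 0.   0.3 -0.9] [ 0.06  -0.012 -0.042] 27.7667
```

View pics/scene19_raw.png

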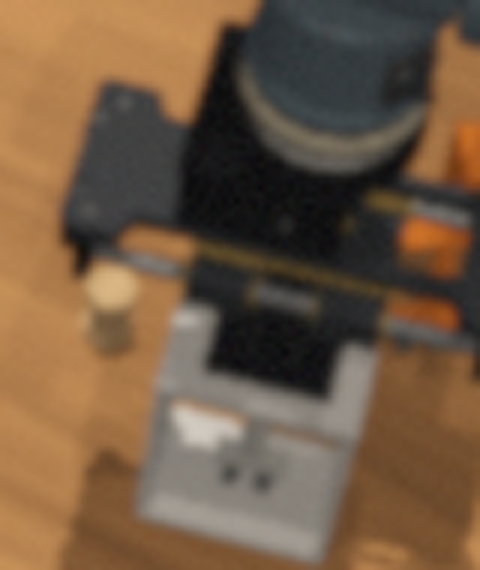

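The collar rests on the plate. Opening.

```bash
python3 -m pendant '[{"tx":0,"ty":0,"tz":0,"wx":0,"wy":0,"wz":0,"claw":0.3},{"tx":0,"ty":0,"tz":0,"wx":0,"wy":0,"wz":0,"claw":0.6},{"tx":0,"ty":0,"tz":0,"wx":0,"wy":0,"wz":0,"claw":0.9},{"tx":0,"ty":0,"tz":0,"wx":0,"wy":0,"wz":0,"claw":0.9},{"tx":0,"ty":0,"tz":0,"wx":0,"wy":0,"wz":0,"claw":0.9},{"tx":0,"ty":0,"tz":0,"wx":0,"wy":0,"wz":0,"claw":0.9},{"tx":0,"ty":0,"tz":0,"wx":0,"wy":0,"wz":0,"claw":0.9},{"tx":0,"ty":0,"tz":0,"wx":0,"wy":0,"wz":0,"claw":0.9},{"tx":0,"ty":0,"tz":0,"wx":0,"wy":0,"wz":0,"claw":0.9},{"tx":0,"ty":0,"tz":0,"wx":0,"wy":0,"wz":0,"claw":0.9},{"tx":0,"ty":0,"tz":0,"wx":0,"wy":0,"wz":0,"claw":0.9},{"tx":0,"ty":0,"tz":0,"wx":0,"wy":0,"wz":0,"claw":0.9}]'
```

```text
time_s: 28.77
tool_pos: [551.5, 217.8, 142.0]
tcp_rot: [-0.143, 0.99, 0.0, -0.0]
wrist_force: [-0.5, -0.9, -0.0]
grip_width: 77.4
```

```bash
python3 -m pendant '[{"tx":0,"ty":0,"tz":6,"wx":0,"wy":0,"wz":0,"claw":0.9},{"tx":0,"ty":0,"tz":20,"wx":0,"wy":0,"wz":0,"claw":0.9},{"tx":0,"ty":0,"tz":40,"wx":0,"wy":0,"wz":0,"claw":0.9},{"tx":0,"ty":0,"tz":62,"wx":0,"wy":0,"wz":0,"claw":0.9},{"tx":0,"ty":0,"tz":85,"wx":0,"wy":0,"wz":0,"claw":0.9},{"tx":-20,"ty":10,"tz":105,"wx":0,"wy":0,"wz":0,"claw":0.9},{"tx":-45,"ty":30,"tz":120,"wx":0,"wy":0,"wz":0,"claw":0.9},{"tx":-70,"ty":60,"tz":130,"wx":0,"wy":0,"wz":0,"claw":0.9},{"tx":-95,"ty":90,"tz":130,"wx":0,"wy":0,"wz":0,"claw":0.9},{"tx":-120,"ty":125,"tz":130,"wx":0,"wy":0,"wz":0,"claw":0.9},{"tx":-140,"ty":160,"tz":130,"wx":0,"wy":0,"wz":0,"claw":0.9},{"tx":-155,"ty":195,"tz":130,"wx":0,"wy":0,"wz":0,"claw":0.9},{"tx":-165,"ty":220,"tz":130,"wx":0,"wy":0,"wz":0,"claw":0.9},{"tx":-165,"ty":220,"tz":130,"wx":0,"wy":0,"wz":0,"claw":0.9},{"tx":-165,"ty":220,"tz":130,"wx":0,"wy":0,"wz":0,"claw":0.9},{"tx":-165,"ty":220,"tz":130,"wx":0,"wy":0,"wz":0,"claw":0.9}]'
python3 - <<'E'
from h import *
for n in("scene","top"): snap(n,f"pics/{n}20.png")
a=cv2.imread("pics/scene20.png");b=cv2.imread("pics/top20.png")
cv2.imwrite("pics/fin.png",np.vstack([cv2.resize(np.hstack([a[165:275,215:345],b[165:275,180:310]]),None,fx=3,fy=2.7,interpolation=cv2.INTER_CUBIC),np.zeros((3,780,3),np.uint8)]))
for n in("scene","top"):
    d=cv2.absdiff(cv2.imread(f"pics/{n}0.png"),cv2.imread(f"pics/{n}20.png")).max(2);print(n,(d>50).sum())
    cv2.imwrite(f"pics/{n}20d.png",np.where(d[...,None]>50,np.uint8([0,0,255]),cv2.imread(f"pics/{n}20.png")).astype(np.uint8))
E
```

```text
time_s: 30.1
tool_pos: [386.5, 437.2, 272.0]
tcp_rot: [-0.143, 0.99, -0.0, 0.0]
wrist_force: [-0.5, -1.1, -0.0]
grip_width: 78.5
scene 13957
top 15789
```

View pics/fin.png

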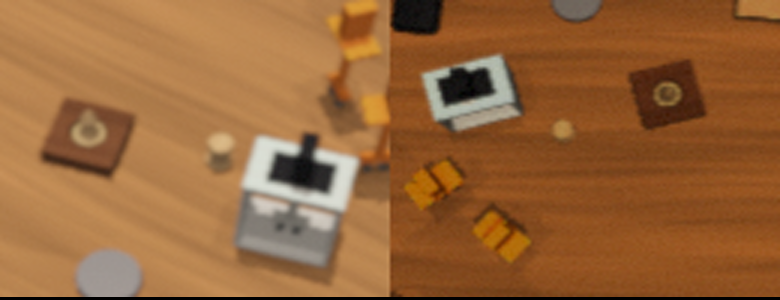

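View pics/top20d.png

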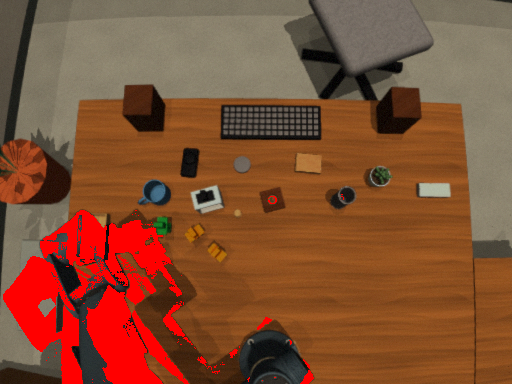

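```bash
python3 foot.py pics/top20.png 560 -6.5 12 250 178 45 40 14 pics/t20f.png;python3 foot.py pics/scene20.png 560 -6.5 12 220 180 50 55 10 pics/s20f.png
```

```text
(no output)
```

View pics/t20f.png

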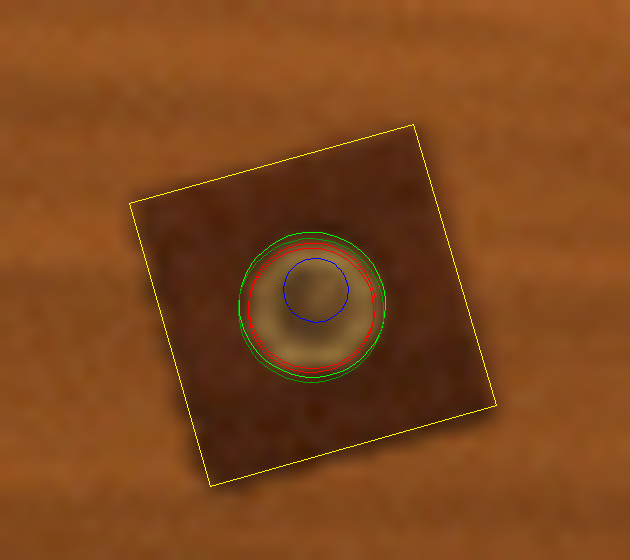

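View pics/s20f.png

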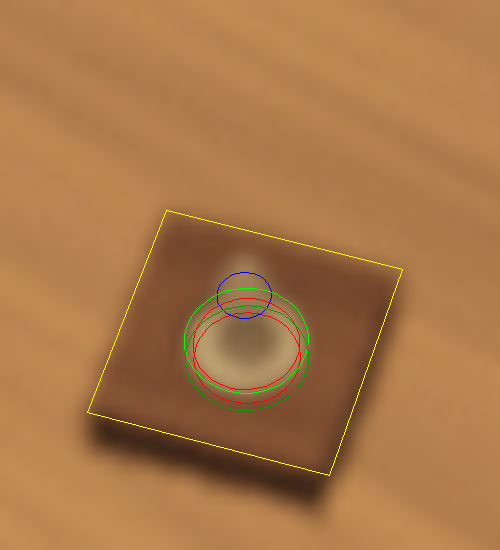

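The piece is upright and centred in the recess, the picker hangs in its slot, and the only other change is the now-empty case. Signing off.

```bash
python3 -c "
from plant import robot
print(robot.sign_off())"
```

```text
the job is handed in; nothing more can be done
None
```

The job is done and handed in at about 30 s of the 72 s allowed; `sign_off` gave no verdict. The black picker snapped onto the piece in the case, pulled it out, and stood it upright in the plinth recess. The claw then slid off sideways, and the picker hangs back in its stand.

- **Forces:** the highest I read while pressing down was about 9 N net on the piece, against the 20 N limit. I only read force at intervals, so a brief higher peak could have been missed.
- **Snap height:** the drop in force came about 4 mm higher than I expected from where the stop later touched. I did not explain this, but the pictures then showed the piece hanging properly in the claw.
- **Piece:** when I lowered it, the stop touched at exactly the height expected with the foot on the recess floor. The final pictures from both cameras show it upright and centred.
- **Other things:** the top camera's before/after comparison shows changes only at the recess, inside the emptied case, and where the arm and its shadow are. The parts of the scene behind the arm could not be compared.
- **Picker position:** early overlay estimates of the picker's position in the gripper differed by up to about 6 mm. Later views at the case and over the recess settled it to about 1 mm.

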